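# Park the vial rack under the ratchet shade

## Robot

A 6-joint arm with a two-finger parallel gripper is mounted at the origin on a cart in front of the work surface, level with it; the furniture and walls round the work are solid. World frame = base frame: x ahead of the robot, y to its left, z up, the work surface at z = 0. Lengths are in mm, angles in rad, forces in N, time in s.
With the tool pointing down it reaches from about 300 to 750 mm from the base axis. Payload 8.5 kg.
Tool frame: the origin (TCP) lies midway between the tips of the shut fingers; the grasp point (between the pads) lies 19 mm behind it; z points along the fingers, y is the direction in which the jaws open and shut (so a half turn about z gives the same grasp; the last joint's range is limited). The gripper opens to 85 mm and grips with 20 to 120 N. Pads are 22 mm wide; open, the fingers measure 114 mm over their backs; the gripper's body (76 mm by 85 mm) begins 54 mm behind the grasp point. The pads swing forward as they close: fully open they stand 13 mm farther back than shut.
Start: joints at [0.973, 0.381, 1.297, -0, 1.464, -0.215], TCP at [205.426, 510.177, 231.322] pointing down, gripper open.
Joint ranges: [-3.11, 3.11], [-0.89, 2.33], [0.22, 2.48], [-1.42, 4.56], [0.17, 2.85], [-2.88, 2.88]. Speed limits (rad/s): [2.39, 2.39, 3.14, 3.14, 3.14, 3.14].

## Interface

Orientations are given as [roll, pitch, yaw] about the fixed x, y, z axes, in that order (R = Rz(yaw) Ry(pitch) Rx(roll)).
In Python, from cell import readout, viewer, workorder gives the robot as it stands.
- The arm moves only by the tool drive_tool, never from a script. Its arguments are lists of equal length, an entry for each row: "linear": the shift along the tool's x, y, z in m, a list of three; "delta_rot": the turn, a rotation vector about the tool's x, y, z in degrees, a list of three. A call has 1 to 12 rows; each row is the pose to reach, as a shift and turn from the pose commanded when the call began, along the tool's axes at that moment; what a row does not reach only later rows make up. A row lasts 1/10 s, in which the tool goes at most 50 mm and 8.59 degrees, less where a joint would pass 70% of its speed; a pose out of reach is approached as far as the arm can. A call with a gripper value outside its range is refused whole. "claw" is the closure, from -1 (fully open) to 1 (shut), set as the call begins (left out, the last holds). The fingers move at their own pace and stop on an object; "force" is the grip in N (left out, the last holds). Time passes only in rows, so rows that repeat a pose let the fingers close. It gives the time, the measured TCP pose, the force and the opening at its end, in the units of the state.
- readout.observe(): the state, without advancing time (a new reading comes with each control period).
- viewer.snapshot(name): name is "scene" or "top" or "wrist"; returns the picture (384x512x3 uint8, red, green, blue); there is no depth.
- viewer.get_calibration(name): a dict with "K" (3x3 intrinsics, pixels), "xyz" and "orientation" of the camera in the world. Camera axes: x right, y down, z forward; pixel columns grow to the right and rows downward; lengths in mm; the calibration is good to about 2 mm. A picture is of the moment at which its call begins: read the wrist's pose just before it. get_calibration takes no time and is no camera call; for the wrist camera it gives the pose at the moment of the call.
- workorder.job_done(): hands the job in, once; it reports no verdict.
The state is a dict: "t": time; "qpos": joint angles; "joint_velocities": joint speeds; "joint_torque": joint torques, N m; "ee_pos": TCP position; "tcp_rot": TCP orientation; "ft_force": force on the tool from outside, world axes, zero at the start; "torque": the same for the moment, N m; "opening": finger opening in mm.
Only numpy, scipy, OpenCV 4.12 (cv2) and the standard library are available. Lean on these libraries where they do the work, as an engineer would, in place of code of your own. Each camera call takes 0.05 s, during which the arm holds its last target.

## Task

Put the blue vial rack away under the amber shade: push the hinged shade board up through its ratchet notches until it stays up by itself on the top notch, then slide the rack wholly into the bay, square between the side walls and standing flat. Then lift the shade on past the top notch until the orange pawl is thrown out, and lower the board gently, without letting it slam, until it is fully shut over the rack. Leave the other things where they stand and do not tip the rack.

Things in the scene. Friction and masses are not known exactly. Their poses are not given: they have to be found in the camera images.
- bay: White fixed bay without a floor, open to the front: outside 130 mm deep (x -65 to 65), 231 wide, 78 high, walls 8; inside 215 wide, back wall face at x = 57. Screwed foot out to y = 133; ratchet disc (radius 71 mm about the hinge line), pins and pawl outside the right wall, y -117 to -142. Origin: centre of footprint on the worktop; x from open front to back, y left, z up. Only place and yaw vary.
- bay_hinge (a point): Point on the shade's hinge line midway across the bay: bay x = 60 mm, y = 0, z = 83 mm. The line runs along bay y. The amber shade board is 231 mm wide, 5 thick, 0.3 kg, its free edge towards the open front; it lifts freely (about 1.5 N at the lip, lightly damped, no latch). Starts shut or on a low notch.
- shade (a joint): Angle of the shade above level, rad: 0 shut, 1.466 at most. With the pawl in, it sinks back only to the notch below: rests at about 0.23, 0.475, 0.72 or (top notch) 0.965. For the top notch raise it to 1.02-1.11 and let it sink back. From 1.1 on a trip pin pushes the pawl out, surely thrown by 1.4; then nothing holds the board: lower it on the fingers, it falls if let go.
- pawl (a joint): Angle of the orange gravity pawl with dark weight, rad: 0 to 0.1 in, holding the board up (swings to 0.2 as a pin passes); 0.6 thrown out, stays out. Falls in again by itself as the board comes fully shut. Need not be touched.
- shade_lip (a point): Middle of the lip bar on the shade's free edge: aluminium, round, 12 mm thick, 232 long, parallel to the hinge line and 155 mm from it. Shut, its axis is 83 mm above the worktop, 30 mm ahead of the walls' front ends, free space below: fingertips put under it from the front, tilted 30 to 45 degrees, can carry the board up and down round the hinge line.
- rack_center (a point): Centre, 20 mm above the underside, of the loose blue vial rack: 62 (its x) x 175 (its y) x 39 mm high, 0.15-0.31 kg; full-size plates at heights 0-6 and 20-24 mm, vials fixed in it. Stands left or right of the bay, yaw varies. Goes in with its long side across the bay (20 mm play each side); wholly in once its front long side is behind the walls' front ends: centre at bay x -32 to 26 mm.
- tip_box_blue: Blue and clear pipette tip box, 86 x 116 x 73 mm, loose bystander on the other side of the bay from the rack; origin at the centre of its underside.
- amber_bottle: Amber bottle, 60 mm across, 122 mm high, loose bystander close to the left of the bay; origin at the centre of its underside.
- blue_cap_bottle: Clear 100 mL bottle with blue cap, 56 mm across, 108 mm high, loose bystander beyond the rack or the tip box; origin at the centre of its underside.
- beaker: Small clear beaker, 45 mm across, 56 mm high, loose bystander beyond the rack or the tip box; origin at the centre of its underside.

How it is judged (in metres and radians):
On the way, in this order (a step that is already met when the one before it is completed fails the run):
1. the shade stands on its top notch by itself, the robot not touching it (value of joint shade between 0.92 and 1.08 rad and contact force between bay and the fingers below 0.1 N and contact force between bay and the arm below 0.1 N), for 0.3 s.
2. the rack stands wholly in the bay while the shade is still up on its top notch (x of rack_center in the frame of bay between -0.032 and 0.035 m and y of rack_center in the frame of bay between -0.03 and 0.03 m and angle between the x axis of rack_center and the x axis of bay, either way round below 0.12 rad and angle between rack_center's own z axis and vertical below 0.08 rad and height (world z) of rack_center below 0.03 m and value of joint shade between 0.92 and 1.08 rad), for 0.2 s.
3. the shade has been lifted past the top and the pawl is thrown out (value of joint shade above 1.1 rad and value of joint pawl above 0.5 rad), for 0.05 s.
At the end, for the whole second after the job is handed in: The shade is shut (below 0.03 rad) with the pawl back in (below 0.2 rad); the rack stands flat on the worktop wholly inside the bay (centre at bay x between -32 and +35 mm and within 30 mm of the middle in y, long side across the bay to 0.12 rad); the robot touches nothing (x of rack_center in the frame of bay between -0.032 and 0.035 m and y of rack_center in the frame of bay between -0.03 and 0.03 m and angle between the x axis of rack_center and the x axis of bay, either way round below 0.12 rad and angle between rack_center's own z axis and vertical below 0.08 rad and height (world z) of rack_center below 0.03 m and value of joint shade below 0.03 rad and value of joint pawl below 0.2 rad and velocity of joint shade above -0.1 rad/s and contact force between bay and the fingers below 0.1 N and contact force between bay and the arm below 0.1 N).
It fails at once if the released shade is let fall (faster than 3.3 rad/s between 0.5 and 0.1 rad with the pawl out) (value of joint shade between 0.1 and 0.5 rad and value of joint pawl above 0.45 rad and velocity of joint shade below -3.3 rad/s).
It fails at once if the rack is tipped by more than 0.5 rad (angle between rack_center's own z axis and vertical above 0.5 rad).
It fails at once if one of the bystanders (tip box, amber bottle, blue-capped bottle, beaker) is shifted by more than 30 mm (distance of any of tip_box_blue, amber_bottle, blue_cap_bottle, beaker from where it was at the start of the episode above 0.03 m).
It also fails if it takes over 72 s, if anything falls off the work surface, if the arm or the gripper's body presses on something with over 40 N, if the wrist force passes 120 N, or if a joint passes its speed limit or range.

## Working session

There is one attempt and no reset: what is moved stays moved. The work goes in short steps, Python scripts to look and compute and a tool call to move; the robot and the scene stay as the last step left them, time stands still between calls to the robot, and variables do not carry over. Pictures are saved under pics/ and viewed, and the job is handed in when it is done.

Besides the shell and the picture viewer there is one more tool, called after "Emit:" by a JSON object that holds its "method" and its "body". drive_tool: Moves the arm, as the interface text tells. Its arguments: {"type":"object","properties":{"linear":{"type":"array"},"delta_rot":{"type":"array"},"claw":{"type":"number"},"force":{"type":"number"}},"required":["linear","delta_rot"]}

```bash
mkdir -p pics; ls; python3 - <<'E'
from cell import readout, viewer
import cv2
for n in ("scene","top"):
    im=viewer.snapshot(n); cv2.imwrite(f"pics/{n}0.png",im[:,:,::-1]); print(n,viewer.get_calibration(n))
print(readout.observe())
E
```

```text
pics
scene {'K': array([[473.65487174,   0.        , 248.21718369],
       [  0.        , 473.65487174, 188.41946563],
       [  0.        ,   0.        ,   1.        ]]), 'xyz': array([ -748.43092805, -1063.49706753,   944.15995922]), 'orientation': array([-2.04794694, -0.02385356, -0.8839069 ])}
top {'K': array([[392.25423134,   0.        , 255.68762572],
       [  0.        , 392.25423134, 195.26966916],
       [  0.        ,   0.        ,   1.        ]]), 'xyz': array([ -74.27618984, -323.32726489, 1510.34010265]), 'orientation': array([-2.67891043,  0.00843204, -1.14669396])}
{'t': 0.1, 'qpos': array([ 9.72711430e-01,  3.81130509e-01,  1.29815302e+00,  3.24731014e-06,
        1.46360239e+00, -2.15267965e-01]), 'joint_velocities': array([-0.00038109, -0.00108295, -0.00294161, -0.00087408, -0.00067644,
        0.00093657]), 'joint_torque': array([ 4.20564611e-03, -4.49212396e+01, -2.31659889e+01, -9.72988073e-05,
        3.57405574e-03,  2.34721819e-05]), 'ee_pos': array([205.2802846 , 509.97620796, 230.78328317]), 'tcp_rot': array([-3.14032993e+00, -2.79407013e-04,  2.75877520e+00]), 'ft_force': array([ 0.11808047, -0.34730995, -0.22925595]), 'torque': array([ 0.05908824, -0.02205823,  0.00155449]), 'opening': 85.36010367129765}
```

View pics/scene0.png

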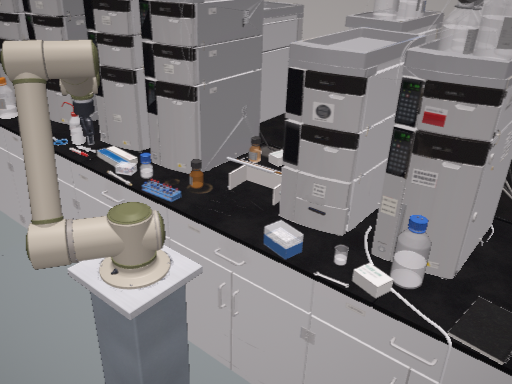

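View pics/top0.png

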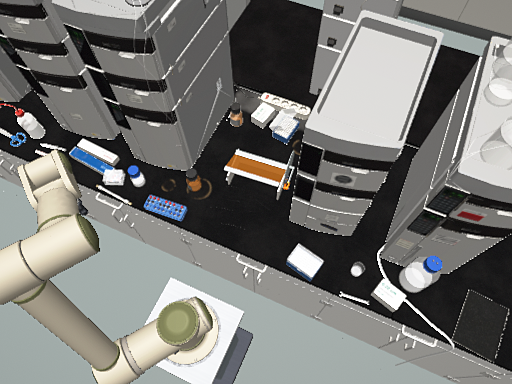

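The scene view shows the bay around (258,180) and the rack at (162,190). The top view has the bay at (260,170), the rack at (165,207), the amber bottle at (194,182), the tip box at (304,262) and the beaker at (358,269). I'll zoom in next.

```bash
python3 - <<'E'
import cv2
t=cv2.imread('pics/top0.png'); s=cv2.imread('pics/scene0.png')
cv2.imwrite('pics/t1.png',cv2.resize(t[135:235,130:310],None,fx=4.4,fy=4.4,interpolation=cv2.INTER_CUBIC))
cv2.imwrite('pics/s1.png',cv2.resize(s[130:220,130:300],None,fx=4.7,fy=4.7,interpolation=cv2.INTER_CUBIC))
E
```

```text
(no output)
```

View pics/t1.png

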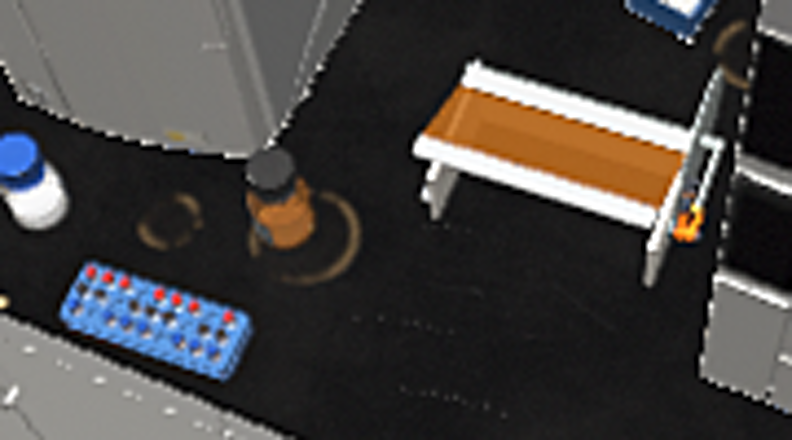

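View pics/s1.png

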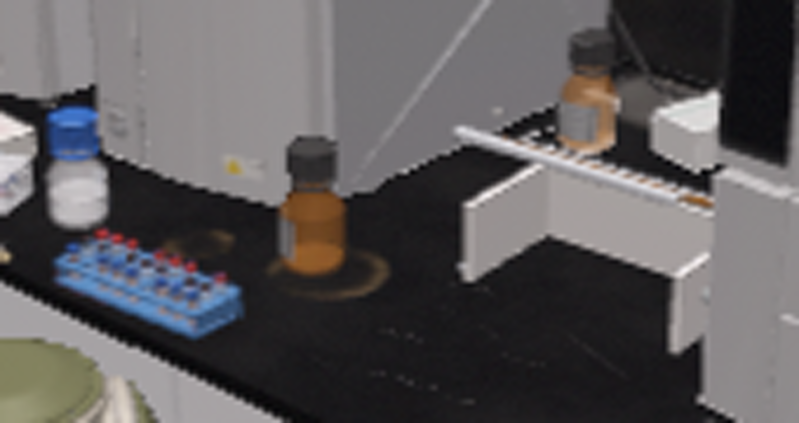

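```bash
cat > h.py <<'E'
import numpy as np
from scipy.spatial.transform import Rotation as Ro
def R(rpy): return Ro.from_euler('xyz',rpy).as_matrix()
def ray(c,u,v):
    d=R(c['orientation'])@np.linalg.inv(c['K'])@np.array([u,v,1.]); return np.array(c['xyz']),d
def plane(c,u,v,z):
    o,d=ray(c,u,v); return o+d*(z-o[2])/d[2]
def proj(c,p):
    q=R(c['orientation']).T@(np.array(p,float)-c['xyz']); q=c['K']@q; return q[:2]/q[2]
def tri(a,b):
    (o1,d1),(o2,d2)=a,b
    A=np.stack([d1,-d2],1); s=np.linalg.lstsq(A,o2-o1,rcond=None)[0]
    p,q=o1+s[0]*d1,o2+s[1]*d2; return (p+q)/2,np.linalg.norm(p-q)
E
python3 - <<'E'
from h import *
from cell import viewer,readout
S=viewer.get_calibration('scene');T=viewer.get_calibration('top')
s=lambda u,v:(130+u/4.7,130+v/4.7)
t=lambda u,v:(130+u/4.4,135+v/4.4)
np.set_printoptions(precision=1,suppress=True)
for n,p in dict(Lfront=(467,280),Rfront=(675,352),Lback=(548,236),Rackf1=(57,282),Rackf2=(195,338),Rackf3=(242,318),bot=(313,270),cap=(78,226)).items(): print('S',n,plane(S,*s(*p),0))
for n,p in dict(Lfront=(435,218),Rfront=(652,285),bottle=(290,245),rack=(155,322),cap=(40,222)).items(): print('T',n,plane(T,*t(*p),0))
for n,p in dict(r1=(62,312),r2=(88,264),r3=(250,325),r4=(228,380)).items(): print('T24',n,plane(T,*t(*p),15))
print('lipL',tri(ray(S,*s(458,131)),ray(T,*t(418,147))))
print('lipR',tri(ray(S,*s(712,204)),ray(T,*t(658,220))))
print(plane(T,304,262,30),plane(T,358,272,0))
print(R(readout.observe()['tcp_rot'])); print(viewer.get_calibration('wrist'))
E
```

```text
S Lfront [615.5 131.1   0. ]
S Rfront [634.6 -92.4   0. ]
S Lback [735.5 133.8   0. ]
S Rackf1 [363.9 404.9   0. ]
S Rackf2 [375.7 234.5   0. ]
S Rackf3 [428.  230.8   0. ]
S bot [535.5 249.8   0. ]
S cap [451.2 480.3   0. ]
T Lfront [607.1 126.8   0. ]
T Rfront [626.7 -98.4   0. ]
T bottle [521.7 244.1  -0. ]
T rack [394.9 323.6   0. ]
T cap [443.1 483.3  -0. ]
T24 r1 [362.9 404.   15. ]
T24 r2 [417.4 408.   15. ]
T24 r3 [424.5 232.7  15. ]
T24 r4 [366.2 224.2  15. ]
lipL (array([595.9, 126. , 156.8]), np.float64(0.6327300296505531))
lipR (array([ 629.4, -109.6,  147.4]), np.float64(26.03416338379559))
[ 406.1 -298.6   30. ] [ 464.6 -505.2    0. ]
[[-0.9  0.4 -0. ]
 [ 0.4  0.9 -0. ]
 [ 0.  -0.  -1. ]]
{'K': array([[315.4,   0. , 251.7],
       [  0. , 315.4, 185.1],
       [  0. ,   0. ,   1. ]]), 'xyz': array([126.9, 542.1, 374.5]), 'orientation': array([2.8, 0. , 1.2])}
```

```bash
cat >> h.py <<'E'
def mk(a_deg,yaw):
    """tool rotation: z forward-down a_deg below horizontal along heading yaw, y horizontal to the left"""
    a=np.radians(a_deg); c,s=np.cos(yaw),np.sin(yaw)
    z=np.array([np.cos(a)*c,np.cos(a)*s,-np.sin(a)]); y=np.array([-s,c,0]); return np.stack([np.cross(y,z),y,z],1)
def go(pos,Rt,st=None):
    from cell import readout
    o=st or readout.observe(); R0=R(o['tcp_rot']); d=R0.T@(np.array(pos,float)-o['ee_pos'])
    rv=np.degrees(Ro.from_matrix(R0.T@Rt).as_rotvec())
    print('t',round(o['t'],2),'lin m',np.round(d/1000,4),'rot',np.round(rv,2),'rows>=',np.ceil(max(np.linalg.norm(d)/50,np.linalg.norm(rv)/8.59)))
E
python3 -c "
from h import *
go((330,270,260),mk(90,0.06)); go((400,10,230),mk(45,0.086))"
```

```text
t 0.1 lin m [-0.2053 -0.1761 -0.0291] rot [ -0.07  -0.03 -25.37] rows>= 6.0
t 0.1 lin m [-0.3674 -0.391   0.0012] rot [-10.61 -44.19 -25.43] rows>= 11.0
```

Emit:
{"method": "drive_tool", "body": {"linear": [[-0.03,-0.025,-0.005],[-0.065,-0.055,-0.01],[-0.1,-0.085,-0.015],[-0.135,-0.115,-0.02],[-0.17,-0.145,-0.025],[-0.195,-0.165,-0.028],[-0.205,-0.176,-0.029],[-0.205,-0.176,-0.029]], "delta_rot": [[0,0,-3],[0,0,-8],[0,0,-13],[0,0,-18],[0,0,-22],[0,0,-25],[0,0,-25.4],[0,0,-25.4]]}}

```text
t: 0.9
ee_pos: [330.4, 269.0, 260.3]
tcp_rot: [-3.141, -0.0, -3.084]
ft_force: [0.0, 0.1, -0.3]
opening: 85.5
```

```bash
python3 - <<'E'
from h import *
from cell import readout, viewer
import cv2,pickle
o=readout.observe();c=viewer.get_calibration('wrist')
im=viewer.snapshot('wrist'); cv2.imwrite("pics/w1.png",im[:,:,::-1]);pickle.dump((o,c),open('w1.pkl','wb'))
print(o['ee_pos'],o['tcp_rot'],c['xyz'])
go((400,10,230),mk(45,0.086))
E
```

```text
[330.43543914 269.02160753 260.33372358] [-3.14135799e+00 -7.11338213e-05 -3.08404733e+00] [245.99378053 264.61850635 404.05497476]
t 0.95 lin m [-0.0548 -0.2636  0.0302] rot [ -0.62 -45.02  -1.5 ] rows>= 6.0
```

View pics/w1.png

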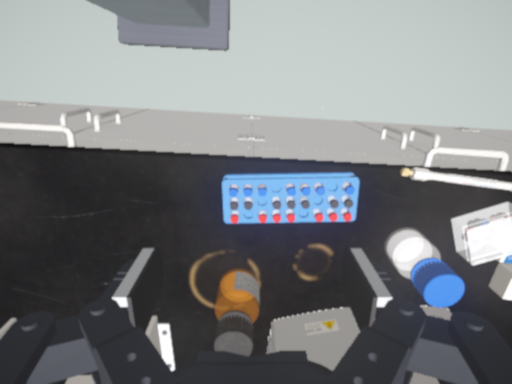

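```bash
python3 - <<'E'
from h import *
import cv2,pickle
np.set_printoptions(precision=1,suppress=True)
o,c=pickle.load(open('w1.pkl','rb')); im=cv2.imread('pics/w1.png')
hsv=cv2.cvtColor(im,cv2.COLOR_BGR2HSV)
m=cv2.inRange(hsv,(95,120,60),(120,255,255)); m[:150]=0;m[240:]=0;m[:,:200]=0;m[:,380:]=0
m=cv2.morphologyEx(m,cv2.MORPH_CLOSE,np.ones((7,7)))
k=max(cv2.findContours(m,cv2.RETR_EXTERNAL,cv2.CHAIN_APPROX_NONE)[0],key=cv2.contourArea)
print(cv2.boundingRect(k),cv2.approxPolyDP(k,3,True)[:,0])
cv2.imwrite('pics/w1c.png',cv2.resize(im[160:240,200:380],None,fx=4.4,fy=4.4,interpolation=cv2.INTER_CUBIC))
E
```

```text
(221, 173, 139, 51) [[221 182]
 [225 223]
 [229 223]
 [224 220]
 [224 196]
 [256 195]
 [257 205]
 [262 206]
 [267 192]
 [286 190]
 [291 195]
 [316 194]
 [318 205]
 [326 191]
 [337 190]
 [341 177]
 [357 178]
 [356 185]
 [345 189]
 [346 193]
 [356 195]
 [356 216]
 [359 180]
 [348 173]
 [226 174]]
```

View pics/w1c.png

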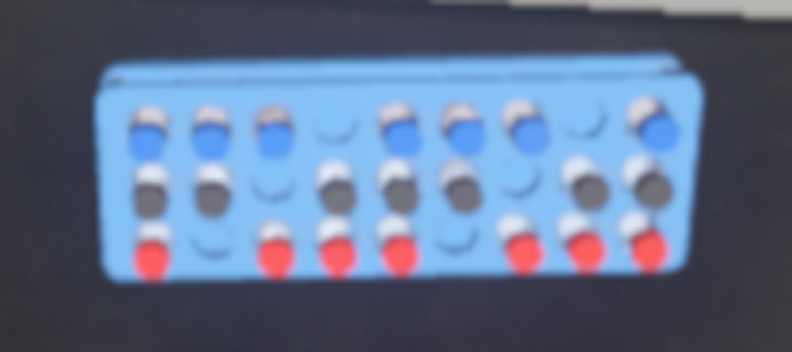

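Emit:
{"method": "drive_tool", "body": {"linear": [[-0.005,-0.02,0.002],[-0.01,-0.05,0.005],[-0.018,-0.085,0.01],[-0.025,-0.12,0.014],[-0.033,-0.16,0.018],[-0.041,-0.2,0.022],[-0.05,-0.24,0.027],[-0.055,-0.264,0.03],[-0.055,-0.264,0.03]], "delta_rot": [[0,-3,0],[0,-9,0],[0,-15,-0.5],[0,-21,-0.5],[0,-28,-1],[0,-35,-1],[0,-41,-1.5],[-0.6,-45,-1.5],[-0.6,-45,-1.5]], "claw": 1}}

```text
t: 1.85
ee_pos: [395.7, 34.4, 229.9]
tcp_rot: [3.116, 0.73, -3.053]
ft_force: [0.0, 0.4, -0.0]
opening: -0.3
```

```bash
python3 - <<'E'
from h import *
from cell import readout, viewer
import cv2,pickle
o=readout.observe();c=viewer.get_calibration('wrist')
im=viewer.snapshot('wrist'); cv2.imwrite("pics/w2.png",im[:,:,::-1]);pickle.dump((o,c),open('w2.pkl','wb'))
print(o['ee_pos'],o['tcp_rot'],c['xyz'],o['qpos'])
E
```

```text
[395.6985718   34.41751817 229.86247648] [ 3.11633284  0.72981789 -3.05274634] [238.53603446  17.22847748 280.86420945] [-0.4912542  -0.15725974  2.15442167  0.70571316  0.63831669 -2.62976778]
```

View pics/w2.png

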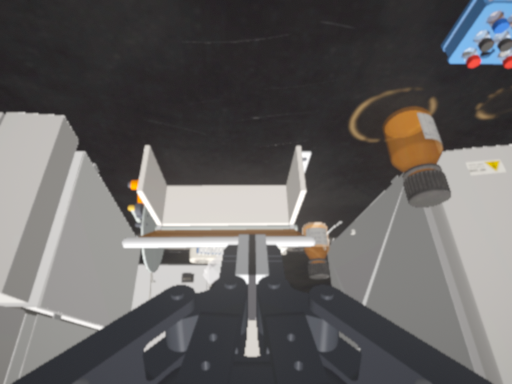

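```bash
python3 - <<'E'
import cv2
im=cv2.imread('pics/w2.png')
cv2.imwrite('pics/w2c.png',cv2.resize(im[135:270,110:340],None,fx=3.4,fy=3.4,interpolation=cv2.INTER_CUBIC))
E
```

```text
(no output)
```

View pics/w2c.png

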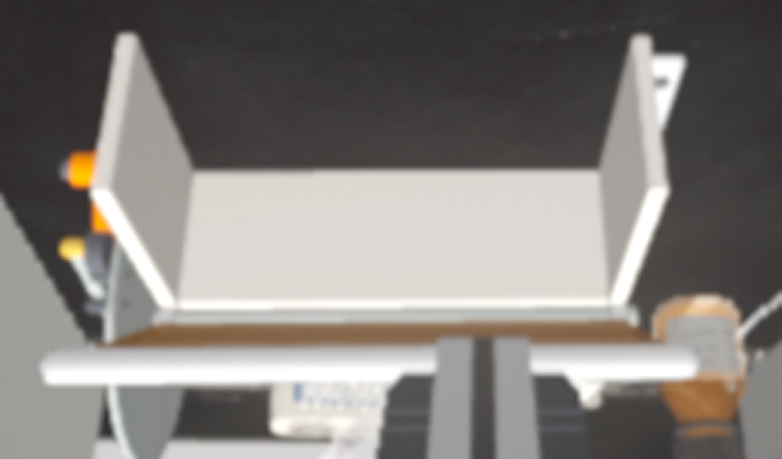

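Emit:
{"method": "drive_tool", "body": {"linear": [[0,0,0],[0,0,0],[0,0,0],[0,0,0],[0,0,0],[0,0,0],[0,0,0],[0,0,0],[0,0,0],[0,0,0],[0,0,0],[0,0,0]], "delta_rot": [[0,0,5],[0,0,12],[0,0,20],[0,0,28],[0,0,36],[0,0,44],[0,0,52],[0,0,60],[0,0,68],[0,0,76],[0,0,84],[0,0,92]]}}

```text
t: 3.1
ee_pos: [395.7, 35.4, 229.8]
tcp_rot: [2.416, -0.047, 1.647]
ft_force: [0.1, -0.7, -0.1]
opening: 0.4
```

Emit:
{"method": "drive_tool", "body": {"linear": [[0,0,0],[0,0,0],[0,0,0],[0,0,0],[0,0,0],[0,0,0],[0,0,0],[0,0,0],[0,0,0],[0,0,0],[0,0,0],[0,0,0]], "delta_rot": [[0,0,8],[0,0,16],[0,0,24],[0,0,32],[0,0,40],[0,0,48],[0,0,56],[0,0,64],[0,0,72],[0,0,80],[0,0,86],[0,0,88]]}}

```text
t: 4.3
ee_pos: [395.7, 35.4, 229.8]
tcp_rot: [-3.112, -0.726, 0.084]
ft_force: [-0.7, -0.2, 0.1]
opening: 0.1
```

```bash
python3 - <<'E'
from h import *
from cell import readout, viewer
import cv2,pickle
o=readout.observe();c=viewer.get_calibration('wrist')
im=viewer.snapshot('wrist'); cv2.imwrite("pics/w3.png",im[:,:,::-1]);pickle.dump((o,c),open('w3.pkl','wb'))
print(o['ee_pos'],o['tcp_rot'],c['xyz'],o['qpos'],R(o['tcp_rot']))
E
```

```text
[395.67070981  35.36455634 229.82901954] [-3.11214367 -0.72644499  0.08402106] [364.60298319  28.95914449 393.66705658] [-0.48629982 -0.15653605  2.15203171  0.69771543  0.63914921  0.52627636] [[ 0.74490332  0.10337453  0.65911513]
 [ 0.06273527 -0.99439892  0.08505921]
 [ 0.66421633 -0.02201113 -0.74721629]]
```

View pics/w3.png

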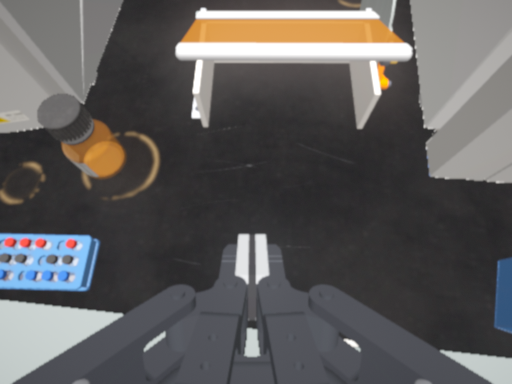

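```bash
python3 - <<'E'
from h import *
import pickle
np.set_printoptions(precision=1,suppress=True)
o2,c2=pickle.load(open('w2.pkl','rb'));o3,c3=pickle.load(open('w3.pkl','rb'));o1,c1=pickle.load(open('w1.pkl','rb'))
w=lambda u,v:(110+u/3.4,135+v/3.4)
P={}
for n,(p,z) in dict(Rbo=((118,37),0),Rbi=((136,38),0),Lbo=((653,38),0),Lbi=((633,38),0),Rto=((95,190),78),Lto=((668,190),78),BR=((193,170),0),BL=((600,170),0)).items():
    print(n,plane(c2,*w(*p),z))
for n,p in dict(R=(361,128),L=(206,126)).items(): print('w3',n,plane(c3,*p,0))
print(tri(ray(c2,*w(44,367)),ray(c3,411,52)),tri(ray(c2,*w(695,362)),ray(c3,177,52)))
q=lambda u,v:(200+u/4.4,160+v/4.4)
for p in ((98,90),(703,80),(105,280),(685,270)): print('rack',plane(c1,*q(*p),24))
E
```

```text
Rbo [633.5 -95.1   0. ]
Rbi [633.6 -87.5   0. ]
Lbo [615.9 139.2   0. ]
Lbi [616.6 130.3   0. ]
Rto [628.7 -92.1  78. ]
Lto [613.1 136.9  78. ]
BR [752.1 -78.    0. ]
BL [736.9 139.9   0. ]
w3 R [630.2 -93.7   0. ]
w3 L [613.7 131.4   0. ]
(array([617.7, -96. , 154.8]), np.float64(0.40797653056642635)) (array([598.3, 134.1, 155.8]), np.float64(1.1233201748619308))
rack [373.7 234.8  24. ]
rack [360.8 408.5  24. ]
rack [434.1 238.5  24. ]
rack [420.9 413.3  24. ]
```

```bash
cat >> h.py <<'E'
YAW=0.073
EX=np.array([np.cos(YAW),np.sin(YAW),0]);EY=np.array([-np.sin(YAW),np.cos(YAW),0]);EZ=np.array([0,0,1.])
BAY=np.array([687.3,26.2,0]);HINGE=BAY+60*EX+83*EZ
def mku(a_deg,yaw=YAW):
    a=np.radians(a_deg);h=np.array([np.cos(yaw),np.sin(yaw),0]);z=np.cos(a)*h-np.sin(a)*EZ;x=np.sin(a)*h+np.cos(a)*EZ
    return np.stack([x,np.cross(z,x),z],1)
def lipose(th,dn=0,dz=0,over=16,a=None):
    a=32+.52*np.degrees(th) if a is None else a
    M=mku(a); lip=HINGE-155*np.cos(th)*EX+155*np.sin(th)*EZ
    return lip+(over+dz)*M[:,2]+(-17+dn)*M[:,0],M
def path(poses):
    from cell import readout
    o=readout.observe();R0=R(o['tcp_rot']);L=[];D=[];pp=None
    for p,M in poses:
        L.append([float(v) for v in np.round(R0.T@(p-o['ee_pos'])/1000,4)]);D.append([float(v) for v in np.round(np.degrees(Ro.from_matrix(R0.T@M).as_rotvec()),1)])
    print('t',o['t'],o['ee_pos']);print(L);print(D)
def inter(p1,M1,n):
    from cell import readout
    from scipy.spatial.transform import Slerp
    o=readout.observe();p0=o['ee_pos'];S=Slerp([0,1],Ro.from_matrix([R(o['tcp_rot']),M1]))
    s=[(lambda u:u*u*(3-2*u))((i+1)/n) for i in range(n)]
    return [(p0+(p1-p0)*k,S(k).as_matrix()) for k in s]
E
python3 - <<'E'
from h import *
p,M=lipose(.475,dn=-10,dz=-70); print(p); path(inter(p,M,8))
print(lipose(.475)[0],lipose(1.06)[0],lipose(1.42)[0])
E
```

```text
[552.93821875  16.37412974 174.12705829]
t 4.35 [395.65690946  35.32317906 229.81701251]
[[0.0034, 0.0016, 0.0062], [0.0123, 0.0057, 0.0224], [0.025, 0.0115, 0.0455], [0.0395, 0.0182, 0.0718], [0.054, 0.0248, 0.0982], [0.0666, 0.0306, 0.1212], [0.0756, 0.0348, 0.1375], [0.079, 0.0363, 0.1437]]
[[-0.1, 0.1, 0.0], [-0.3, 0.3, 0.1], [-0.7, 0.7, 0.1], [-1.1, 1.1, 0.2], [-1.4, 1.5, 0.3], [-1.8, 1.9, 0.4], [-2.0, 2.1, 0.4], [-2.1, 2.2, 0.4]]
[608.49395002  20.43691756 130.57186942] [663.48258677  24.45823378 196.32228576] [711.91066373  27.99977659 216.23926114]
```

Emit:
{"method": "drive_tool", "body": {"linear": [[0.004,0.002,0.007],[0.013,0.006,0.023],[0.025,0.012,0.046],[0.04,0.018,0.072],[0.054,0.025,0.098],[0.067,0.031,0.121],[0.076,0.035,0.138],[0.079,0.036,0.144],[0.079,0.036,0.144]], "delta_rot": [[0,0,0],[-0.3,0.3,0.1],[-0.7,0.7,0.1],[-1.1,1.1,0.2],[-1.5,1.5,0.3],[-1.8,1.9,0.4],[-2,2.1,0.4],[-2.1,2.2,0.4],[-2.1,2.2,0.4]]}}

```text
t: 5.25
ee_pos: [553.6, 16.2, 173.4]
tcp_rot: [3.137, -0.764, 0.079]
ft_force: [-0.5, 0.5, 0.9]
opening: 0.1
```

```bash
python3 - <<'E'
from h import *
from cell import readout, viewer
import cv2,pickle
o=readout.observe();c=viewer.get_calibration('wrist')
im=viewer.snapshot('wrist'); cv2.imwrite("pics/w4.png",im[:,:,::-1]);pickle.dump((o,c),open('w4.pkl','wb'))
print(o['ee_pos'],o['qpos'],o['ft_force'])
print(proj(c,lipose(.475)[0]), [proj(c,HINGE-137.8*EX+70.9*EZ+s*116*EY) for s in(-1,1)])
p,M=lipose(.475,dn=-10); path(inter(p,M,5))
E
```

```text
[553.56102054  16.21724523 173.38388057] [-0.3090441   0.25445358  1.94963432  0.90609647  0.33332342  0.40548864] [-0.48412332  0.53784559  0.87433196]
[252.25509674 187.30645797] [array([431.03266788, 171.41768945]), array([ 73.52561067, 170.18703825])]
t 5.3 [552.99188779  16.22654778 173.82710127]
[[0.0, -0.0, 0.0073], [0.0001, -0.0001, 0.0246], [0.0001, -0.0001, 0.0452], [0.0002, -0.0002, 0.0625], [0.0002, -0.0002, 0.0698]]
[[0.0, 0.0, 0.0], [0.0, 0.0, 0.1], [0.0, 0.0, 0.2], [0.0, 0.0, 0.2], [0.0, 0.0, 0.3]]
```

View pics/w4.png

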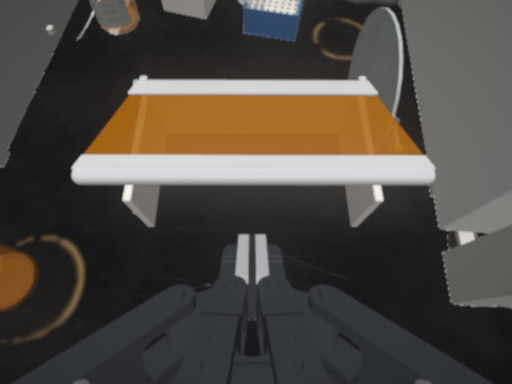

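Emit:
{"method": "drive_tool", "body": {"linear": [[0,0,0.008],[0,0,0.025],[0,0,0.045],[0,0,0.063],[0,0,0.07],[0,0,0.07]], "delta_rot": [[0,0,0],[0,0,0],[0,0,0],[0,0,0],[0,0,0],[0,0,0]]}}

```text
t: 5.9
ee_pos: [601.6, 19.1, 123.3]
tcp_rot: [3.137, -0.765, 0.078]
ft_force: [-0.6, 0.1, -0.5]
opening: 0.1
```

```bash
python3 - <<'E'
from h import *
from cell import readout, viewer
import cv2,pickle
o=readout.observe();c=viewer.get_calibration('wrist')
im=viewer.snapshot('wrist'); cv2.imwrite("pics/w5.png",im[:,:,::-1]);pickle.dump((o,c),open('w5.pkl','wb'))
print(o['ee_pos'],o['qpos'],o['ft_force'])
ths=np.concatenate([[.475],np.linspace(.49,1.07,11)]); path([lipose(t) for t in ths])
E
```

```text
[601.55897609  19.1201603  123.2690478 ] [-0.26571468  0.41606026  1.893175    1.18188676  0.24986475  0.14747804] [-0.59698974  0.08002387 -0.47917655]
t 5.95 [601.333421    19.09449175 123.82758008]
[[0.0099, -0.0008, 0.0002], [0.012, -0.0008, -0.0007], [0.0201, -0.0007, -0.0038], [0.0284, -0.0007, -0.0064], [0.0368, -0.0007, -0.0084], [0.0454, -0.0006, -0.01], [0.0539, -0.0006, -0.0111], [0.0625, -0.0006, -0.0116], [0.0711, -0.0005, -0.0117], [0.0797, -0.0005, -0.0112], [0.0882, -0.0005, -0.0102], [0.0967, -0.0004, -0.0088]]
[[0.1, -0.0, 0.2], [0.1, -0.4, 0.2], [0.1, -2.2, 0.2], [0.1, -3.9, 0.2], [0.1, -5.6, 0.2], [0.1, -7.4, 0.2], [0.1, -9.1, 0.2], [0.1, -10.8, 0.2], [0.1, -12.5, 0.2], [0.1, -14.3, 0.2], [0.1, -16.0, 0.2], [0.1, -17.7, 0.2]]
```

View pics/w5.png

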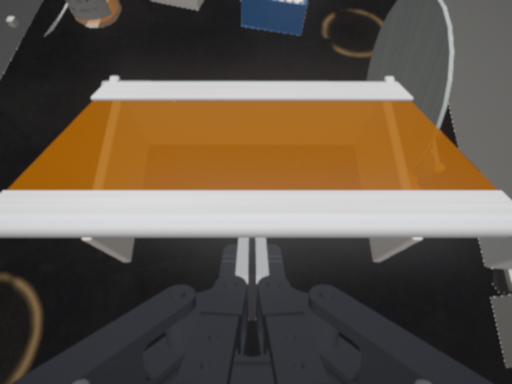

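The fingertips (245,250) are now under the lip bar (y≈212), so I'll lift along the arc.

Emit:
{"method": "drive_tool", "body": {"linear": [[0.01,-0.001,0],[0.012,-0.001,-0.001],[0.02,-0.001,-0.004],[0.0285,-0.001,-0.0065],[0.037,-0.001,-0.0085],[0.0455,-0.001,-0.01],[0.054,-0.001,-0.011],[0.0625,-0.001,-0.0115],[0.071,-0.001,-0.0115],[0.08,-0.001,-0.011],[0.088,0,-0.01],[0.0965,0,-0.009]], "delta_rot": [[0,0,0.2],[0,-0.4,0.2],[0,-2.2,0.2],[0,-3.9,0.2],[0,-5.6,0.2],[0,-7.4,0.2],[0,-9.1,0.2],[0,-10.8,0.2],[0,-12.5,0.2],[0,-14.3,0.2],[0,-16,0.2],[0,-17.7,0.2]]}}

```text
t: 7.15
ee_pos: [664.0, 23.7, 198.0]
tcp_rot: [3.139, -0.455, 0.072]
ft_force: [0.1, -0.6, -1.4]
opening: -0.0
```

```bash
python3 - <<'E'
from h import *
from cell import readout, viewer
import cv2,pickle
o=readout.observe();c=viewer.get_calibration('wrist')
im=viewer.snapshot('wrist')[:,:,::-1]; cv2.imwrite("pics/w6.png",im);pickle.dump((o,c),open('w6.pkl','wb'))
s=viewer.snapshot('scene')[:,:,::-1]; cv2.imwrite("pics/s6.png",cv2.resize(s[110:220,200:330],None,fx=5,fy=5))
print(o['ee_pos'],lipose(1.07)[0],o['qpos'],o['ft_force'])
for t in (1.0,1.04,1.07,1.1):
    print(t,[proj(c,HINGE-155*np.cos(t)*EX+155*np.sin(t)*EZ+q*116*EY) for q in(-1,1)])
E
```

```text
[663.97479722  23.74291366 197.9902433 ] [664.7214631   24.54883274 197.11571034] [-0.18511697  0.43285243  1.39361368  0.14209643  0.87755322  1.24754655] [ 0.08781485 -0.56557652 -1.40702645]
1.0 [array([497.93704334, 252.15004558]), array([  4.08933322, 253.54974445])]
1.04 [array([502.27149461, 241.14076908]), array([ -0.3196286 , 242.53015241])]
1.07 [array([505.36039399, 232.43300019]), array([ -3.46608868, 233.81151232])]
1.1 [array([508.29216041, 223.35756085]), array([ -6.45663259, 224.72247773])]
```

View pics/w6.png

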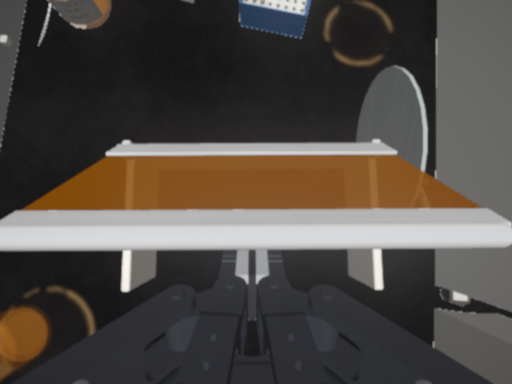

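View pics/s6.png

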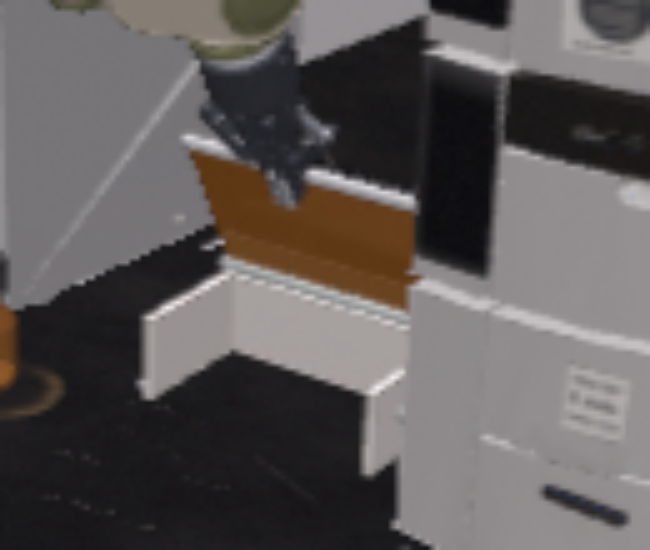

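The bar centre is at row ≈230, which gives θ≈1.07, inside the 1.02–1.11 window. Next I lower the board onto the notch and withdraw.

```bash
python3 - <<'E'
from h import *
ps=[lipose(t) for t in np.linspace(1.05,.90,6)]
ps+=[lipose(.90,dn=-4,dz=-d) for d in(10,35,70,105,120,120)]
path(ps)
E
```

```text
t 7.25 [665.31798077  23.70618507 198.80318489]
[[-0.0042, -0.0009, 0.0016], [-0.0085, -0.0009, 0.0022], [-0.0129, -0.0009, 0.003], [-0.0172, -0.0009, 0.0039], [-0.0216, -0.0009, 0.0049], [-0.0259, -0.0009, 0.006], [-0.0307, -0.0009, -0.0036], [-0.0328, -0.0008, -0.0285], [-0.0358, -0.0007, -0.0634], [-0.0388, -0.0005, -0.0982], [-0.0401, -0.0005, -0.1132], [-0.0401, -0.0005, -0.1132]]
[[0.2, 0.4, -0.0], [0.2, 1.3, -0.0], [0.2, 2.2, -0.0], [0.2, 3.1, 0.0], [0.2, 4.0, 0.0], [0.2, 4.9, 0.0], [0.2, 4.9, 0.0], [0.2, 4.9, 0.0], [0.2, 4.9, 0.0], [0.2, 4.9, 0.0], [0.2, 4.9, 0.0], [0.2, 4.9, 0.0]]
```

Emit:
{"method": "drive_tool", "body": {"linear": [[-0.004,0,0.002],[-0.0085,0,0.0025],[-0.013,0,0.003],[-0.017,0,0.004],[-0.0215,0,0.005],[-0.026,0,0.006],[-0.031,0,-0.004],[-0.033,0,-0.0285],[-0.036,0,-0.0635],[-0.039,0,-0.098],[-0.04,0,-0.113],[-0.04,0,-0.113]], "delta_rot": [[0.2,0.4,0],[0.2,1.3,0],[0.2,2.2,0],[0.2,3.1,0],[0.2,4,0],[0.2,4.9,0],[0.2,4.9,0],[0.2,4.9,0],[0.2,4.9,0],[0.2,4.9,0],[0.2,4.9,0],[0.2,4.9,0]]}}

```text
t: 8.45
ee_pos: [578.4, 17.9, 283.7]
tcp_rot: [3.141, -0.547, 0.073]
ft_force: [0.0, -0.1, -0.7]
opening: 0.1
```

```bash
python3 - <<'E'
from h import *
from cell import readout, viewer
import cv2,pickle
o=readout.observe();c=viewer.get_calibration('wrist')
im=viewer.snapshot('wrist')[:,:,::-1]; cv2.imwrite("pics/w7.png",im);pickle.dump((o,c),open('w7.pkl','wb'))
print(o['ee_pos'],o['qpos'],o['ft_force'])
for t in (.72,.9,.965,1.03):
    print(t,[proj(c,HINGE-155*np.cos(t)*EX+155*np.sin(t)*EZ+q*116*EY) for q in(-1,1)])
E
```

```text
[578.38632364  17.90316045 283.6887738 ] [-0.24875219  0.18311999  1.53860831  0.20985727  0.90687309  1.16268046] [ 0.03307082 -0.05636492 -0.67914998]
0.72 [array([387.06861342, 188.35711159]), array([117.00161145, 188.50751766])]
0.9 [array([394.69598802, 159.27074582]), array([109.36814151, 159.44025155])]
0.965 [array([397.03927165, 147.36960706]), array([107.01972322, 147.54630883])]
1.03 [array([399.10162841, 134.87492151]), array([104.95060737, 135.0588352 ])]
```

View pics/w7.png

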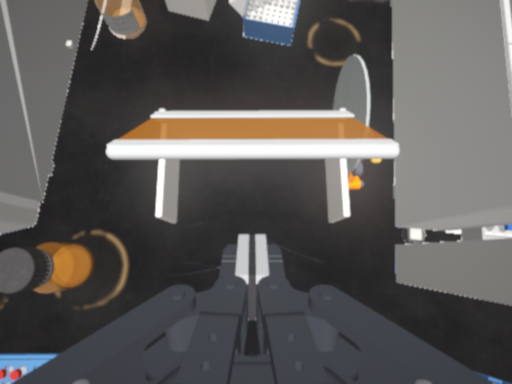

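The bar is at row 149, which gives θ≈0.96, so the shade is on its top notch with the robot clear. On to the rack.

```bash
cat >> h.py <<'E'
RACK=np.array([397.4,323.8,0])
DOWN=np.stack([EY,EX,-EZ],1)
E
python3 - <<'E'
from h import *
path(inter(RACK+[0,0,150],DOWN,12))
E
```

```text
t 8.5 [578.56695034  17.94644104 281.8478785 ]
[[-0.004, -0.0063, 0.0006], [-0.0151, -0.0236, 0.0023], [-0.0318, -0.0497, 0.0048], [-0.0528, -0.0825, 0.008], [-0.0767, -0.1197, 0.0116], [-0.1019, -0.1591, 0.0155], [-0.1271, -0.1985, 0.0193], [-0.151, -0.2357, 0.0229], [-0.172, -0.2685, 0.0261], [-0.1887, -0.2946, 0.0287], [-0.1998, -0.3119, 0.0303], [-0.2038, -0.3182, 0.0309]]
[[0.5, -0.5, -1.7], [1.8, -1.8, -6.5], [3.8, -3.8, -13.7], [6.3, -6.3, -22.7], [9.2, -9.2, -32.9], [12.2, -12.2, -43.8], [15.2, -15.3, -54.6], [18.1, -18.1, -64.9], [20.6, -20.6, -73.9], [22.6, -22.6, -81.1], [23.9, -24.0, -85.9], [24.4, -24.5, -87.6]]
```

Emit:
{"method": "drive_tool", "body": {"linear": [[-0.01,-0.016,0.001],[-0.025,-0.04,0.004],[-0.043,-0.067,0.006],[-0.061,-0.095,0.009],[-0.08,-0.124,0.012],[-0.098,-0.153,0.015],[-0.116,-0.181,0.018],[-0.135,-0.21,0.02],[-0.153,-0.239,0.023],[-0.172,-0.268,0.026],[-0.19,-0.297,0.029],[-0.204,-0.318,0.031]], "delta_rot": [[1.2,-1.2,-4.4],[3,-3,-11],[5.1,-5.1,-18.4],[7.3,-7.3,-26.3],[9.5,-9.5,-34.2],[11.7,-11.7,-42],[13.9,-14,-50],[16.1,-16.2,-57.8],[18.3,-18.4,-65.7],[20.5,-20.6,-73.6],[22.7,-22.8,-81.5],[24.4,-24.5,-87.6]], "claw": -1}}

```text
t: 9.7
ee_pos: [396.1, 324.8, 147.4]
tcp_rot: [-3.135, 0.002, 1.651]
ft_force: [0.3, -0.1, 0.4]
opening: 85.2
```

```bash
python3 - <<'E'
from h import *
from cell import readout, viewer
import cv2,pickle
o=readout.observe();c=viewer.get_calibration('wrist')
im=viewer.snapshot('wrist')[:,:,::-1]; cv2.imwrite("pics/w8.png",im);pickle.dump((o,c),open('w8.pkl','wb'))
print(o['ee_pos'],o['qpos'],o['ft_force'])
print([proj(c,RACK+31*i*EX+87.5*j*EY+24*EZ) for i,j in((-1,-1),(1,-1),(1,1),(-1,1))])
path([(RACK+[0,0,z],DOWN) for z in (140,60,3)])
E
```

```text
[396.13553456 324.83405807 147.37237664] [4.55320685e-01 3.98702872e-01 1.53288511e+00 1.62469795e-04
 1.21678411e+00 3.75338901e-01] [ 0.31333757 -0.12021949  0.41542869]
[array([221.43650676, 262.8044369 ]), array([284.67340926, 263.36150894]), array([293.63579381,  74.07997748]), array([215.93709419,  73.54925182])]
t 9.75 [394.46274654 326.69835332 146.12998595]
[[-0.0031, 0.0027, 0.0061], [-0.0029, 0.0035, 0.0861], [-0.0027, 0.0041, 0.1431]]
[[-0.6, 0.2, 0.8], [-0.6, 0.2, 0.8], [-0.6, 0.2, 0.8]]
```

View pics/w8.png

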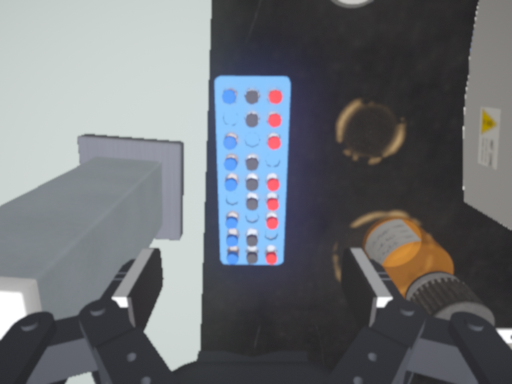

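Emit:
{"method": "drive_tool", "body": {"linear": [[-0.001,0.001,0.01],[-0.003,0.003,0.03],[-0.003,0.003,0.055],[-0.003,0.003,0.085],[-0.003,0.003,0.112],[-0.003,0.003,0.13],[-0.003,0.003,0.14],[-0.003,0.003,0.143],[-0.003,0.003,0.143]], "delta_rot": [[0,0,0.4],[-0.4,0,0.8],[-0.6,0.2,0.8],[-0.6,0.2,0.8],[-0.6,0.2,0.8],[-0.6,0.2,0.8],[-0.6,0.2,0.8],[-0.6,0.2,0.8],[-0.6,0.2,0.8]]}}

```text
t: 10.65
ee_pos: [400.7, 320.5, 6.5]
tcp_rot: [3.133, -0.004, 1.629]
ft_force: [-0.3, 0.4, -0.0]
opening: 85.1
```

Emit:
{"method": "drive_tool", "body": {"linear": [[0,0,0],[0,0,0],[0,0,0],[0,0,0],[0,0,0],[0,0,0]], "delta_rot": [[0,0,0],[0,0,0],[0,0,0],[0,0,0],[0,0,0],[0,0,0]], "claw": 1, "force": 35}}

```text
t: 11.25
ee_pos: [400.6, 320.9, 7.4]
tcp_rot: [3.132, -0.004, 1.631]
ft_force: [-1.3, -1.5, 5.3]
opening: 60.5
```

```bash
python3 - <<'E'
from h import *
from cell import readout, viewer
import cv2,pickle
o=readout.observe();c=viewer.get_calibration('wrist')
im=viewer.snapshot('wrist')[:,:,::-1]; cv2.imwrite("pics/w9.png",im)
print(o['ee_pos'],o['tcp_rot'],o['ft_force'],o['opening'])
E
```

```text
[400.62717072 320.91203391   7.42998454] [ 3.13220709 -0.00377035  1.63088554] [-1.27194091 -1.47356674  5.31066612] 60.53516371750793
```

View pics/w9.png

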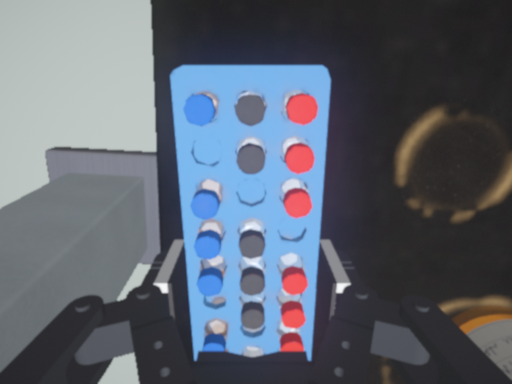

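```bash
python3 - <<'E'
from h import *
o0=np.array([400.6,320.9,7.4])
A=np.array([430,60,27.]);B=BAY-100*EX-3*EY+[0,0,27]
print(B)
ps=[(o0+[0,0,12],DOWN),(o0+[0,0,20],DOWN)]+[(o0*[1,1,0]+[0,0,27]+(A-o0)*[1,1,0]*k,DOWN) for k in (.05,.15,.3,.45,.6,.75,.9,1)]
path(ps+[(A+(B-A)*k,DOWN) for k in (.2,.4)])
E
```

```text
[587.78513724  15.91447184  27.        ]
t 11.3 [400.63173322 320.91799776   7.44240065]
[[0.0, 0.0001, -0.012], [0.0001, 0.0002, -0.02], [-0.0131, 0.0008, -0.0196], [-0.0393, 0.0022, -0.0197], [-0.0786, 0.0043, -0.0198], [-0.1179, 0.0063, -0.02], [-0.1573, 0.0084, -0.0201], [-0.1966, 0.0104, -0.0202], [-0.2359, 0.0125, -0.0203], [-0.2621, 0.0139, -0.0204], [-0.2728, 0.0448, -0.0202], [-0.2835, 0.0758, -0.0199]]
[[0.5, -0.2, -0.7], [0.5, -0.2, -0.7], [0.5, -0.2, -0.7], [0.5, -0.2, -0.7], [0.5, -0.2, -0.7], [0.5, -0.2, -0.7], [0.5, -0.2, -0.7], [0.5, -0.2, -0.7], [0.5, -0.2, -0.7], [0.5, -0.2, -0.7], [0.5, -0.2, -0.7], [0.5, -0.2, -0.7]]
```

Emit:
{"method": "drive_tool", "body": {"linear": [[0,0,-0.01],[0,0,-0.02],[-0.01,0.001,-0.02],[-0.03,0.002,-0.02],[-0.06,0.003,-0.02],[-0.095,0.005,-0.02],[-0.13,0.007,-0.02],[-0.165,0.009,-0.02],[-0.2,0.011,-0.02],[-0.23,0.012,-0.02],[-0.252,0.013,-0.02],[-0.262,0.014,-0.02]], "delta_rot": [[0,0,0],[0.5,-0.2,-0.7],[0.5,-0.2,-0.7],[0.5,-0.2,-0.7],[0.5,-0.2,-0.7],[0.5,-0.2,-0.7],[0.5,-0.2,-0.7],[0.5,-0.2,-0.7],[0.5,-0.2,-0.7],[0.5,-0.2,-0.7],[0.5,-0.2,-0.7],[0.5,-0.2,-0.7]]}}

```text
t: 12.5
ee_pos: [430.0, 58.1, 25.7]
tcp_rot: [-3.141, 0.0, 1.64]
ft_force: [0.2, 1.0, -2.1]
opening: 60.6
```

```bash
python3 - <<'E'
from h import *
from cell import readout, viewer
import cv2
o=readout.observe()
im=viewer.snapshot('wrist')[:,:,::-1]; cv2.imwrite("pics/w10.png",im)
print(o['ee_pos'],o['tcp_rot'],o['ft_force'],o['opening'],o['qpos'])
B=BAY-100*EX-3*EY+[0,0,27]
path(inter(B,DOWN,8))
E
```

```text
[429.97194458  58.05578948  25.7111695 ] [-3.14139897e+00  3.30470463e-04  1.64026789e+00] [ 0.24991313  0.95332437 -2.12142356] 60.62129500347453 [-1.39806078e-01  4.78901538e-01  1.89281438e+00 -5.22166405e-04
  7.69997600e-01 -2.08902713e-01]
t 12.55 [430.34863688  57.83737895  25.72153444]
[[-0.0023, 0.0066, -0.0001], [-0.0082, 0.0241, -0.0002], [-0.0167, 0.0488, -0.0004], [-0.0264, 0.0771, -0.0006], [-0.0361, 0.1054, -0.0008], [-0.0445, 0.1301, -0.001], [-0.0505, 0.1475, -0.0012], [-0.0528, 0.1541, -0.0012]]
[[0.0, 0.0, -0.0], [0.0, 0.0, -0.0], [0.0, 0.0, -0.1], [0.0, 0.0, -0.1], [0.0, 0.0, -0.1], [0.0, 0.0, -0.2], [0.0, 0.0, -0.2], [0.0, 0.0, -0.2]]
```

View pics/w10.png

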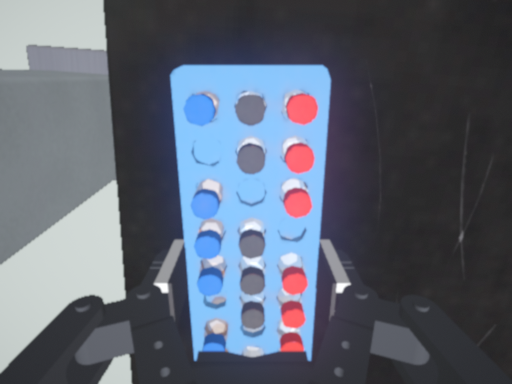

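Emit:
{"method": "drive_tool", "body": {"linear": [[-0.002,0.007,0],[-0.008,0.024,0],[-0.017,0.049,0],[-0.0265,0.077,-0.0005],[-0.036,0.105,-0.001],[-0.0445,0.13,-0.001],[-0.0505,0.1475,-0.001],[-0.053,0.154,0.002],[-0.053,0.154,0.007],[-0.053,0.154,0.012],[-0.053,0.154,0.017],[-0.053,0.154,0.0185]], "delta_rot": [[0,0,0],[0,0,0],[0,0,0],[0,0,0],[0,0,0],[0,0,0],[0,0,0],[0,0,0],[0,0,0],[0,0,0],[0,0,0],[0,0,0]]}}

```text
t: 13.75
ee_pos: [586.3, 18.8, 7.3]
tcp_rot: [-3.139, -0.001, 1.643]
ft_force: [-7.8, 1.8, 14.0]
opening: 60.9
```

Emit:
{"method": "drive_tool", "body": {"linear": [[0,0,0],[0,0,0],[0,0,0],[0,0,0]], "delta_rot": [[0,0,0],[0,0,0],[0,0,0],[0,0,0]], "claw": -1}}

```text
t: 14.15
ee_pos: [587.4, 18.3, 7.1]
tcp_rot: [-3.141, 0.0, 1.643]
ft_force: [0.8, 0.4, 0.3]
opening: 85.4
```

```bash
python3 - <<'E'
from h import *
from cell import readout, viewer
import cv2
o=readout.observe()
print(o['ee_pos'],o['tcp_rot'],o['ft_force'],o['opening'],o['qpos'],BAY-100*EX)
PRE=BAY-(210)*EX+[0,0,90]
print(PRE)
path([(o['ee_pos']+[0,0,80],DOWN)]); path([(PRE,mku(40))])
E
```

```text
[587.37769321  18.26805232   7.11139252] [-3.14124099e+00  1.06517678e-04  1.64280106e+00] [0.76852317 0.35614998 0.31000118] 85.44824542280271 [-1.70126790e-01  6.88271092e-01  1.47063569e+00 -2.25593198e-04
  9.83001750e-01 -2.42006375e-01] [587.5663317   18.90648189   0.        ]
[477.85929656  10.88361197  90.        ]
t 14.15 [587.37769321  18.26805232   7.11139252]
[[-0.0, -0.0, -0.08]]
[[-0.0, 0.0, -0.1]]
t 14.15 [587.37769321  18.26805232   7.11139252]
[[0.0005, -0.1098, -0.0829]]
[[-39.0, 39.1, 83.7]]
```

Emit:
{"method": "drive_tool", "body": {"linear": [[0,0,-0.015],[0,0,-0.05],[0,0,-0.085],[0,-0.01,-0.105],[0,-0.025,-0.11],[0,-0.04,-0.11],[0,-0.055,-0.11],[0,-0.07,-0.11],[0,-0.085,-0.108],[0,-0.1,-0.106],[0,-0.115,-0.104],[0,-0.125,-0.102]], "delta_rot": [[0,0,0],[0,0,0],[0,0,0],[-1.2,1.2,2.5],[-4,4,8.4],[-7,7,15],[-10,10,21.5],[-13,13,28],[-16,16,34.5],[-19,19,41],[-22,22,47.5],[-25,25,54]]}}

```text
t: 15.35
ee_pos: [461.8, 8.9, 109.3]
tcp_rot: [2.945, -0.565, 0.722]
ft_force: [0.7, 0.3, 1.0]
opening: 85.4
```

```bash
python3 - <<'E'
from h import *
from cell import readout
o=readout.observe();print(o['qpos'])
path(inter(BAY-210*EX+[0,0,90],mku(40),8))
E
```

```text
[-0.4943287   0.26726196  2.11636787  0.95019442  0.54967987 -0.36746723]
t 15.35 [461.82988336   8.89059467 109.32487331]
[[0.0, 0.0002, 0.0011], [0.0001, 0.0007, 0.0039], [0.0003, 0.0014, 0.0078], [0.0005, 0.0022, 0.0124], [0.0006, 0.003, 0.0169], [0.0008, 0.0037, 0.0209], [0.0009, 0.0042, 0.0237], [0.0009, 0.0043, 0.0248]]
[[-0.6, 0.6, 1.3], [-2.1, 2.2, 4.6], [-4.3, 4.4, 9.3], [-6.8, 7.0, 14.7], [-9.3, 9.6, 20.1], [-11.5, 11.9, 24.9], [-13.0, 13.5, 28.2], [-13.6, 14.1, 29.5]]
```

```bash
python3 - <<'E'
from h import *
path(inter(BAY-185*EX+[0,0,60],mku(50),9))
E
```

```text
t 15.35 [461.82988336   8.89059467 109.32487331]
[[0.0001, 0.0004, 0.0022], [0.0002, 0.0015, 0.008], [0.0004, 0.0031, 0.0163], [0.0007, 0.0051, 0.0263], [0.001, 0.0071, 0.0368], [0.0012, 0.009, 0.0467], [0.0014, 0.0106, 0.0551], [0.0016, 0.0117, 0.0609], [0.0017, 0.0121, 0.0631]]
[[-0.4, 0.1, 1.0], [-1.4, 0.5, 3.8], [-2.8, 1.1, 7.9], [-4.6, 1.8, 12.7], [-6.4, 2.5, 17.8], [-8.1, 3.2, 22.6], [-9.6, 3.8, 26.6], [-10.6, 4.2, 29.4], [-11.0, 4.3, 30.5]]
```

Emit:
{"method": "drive_tool", "body": {"linear": [[0,0,0.002],[0,0.0015,0.008],[0,0.003,0.016],[0.001,0.005,0.026],[0.001,0.007,0.037],[0.001,0.009,0.047],[0.0015,0.0105,0.055],[0.0015,0.0115,0.061],[0.0015,0.012,0.063],[0.0015,0.012,0.063]], "delta_rot": [[-0.4,0.1,1],[-1.4,0.5,3.8],[-2.8,1.1,7.9],[-4.6,1.8,12.7],[-6.4,2.5,17.8],[-8.1,3.2,22.6],[-9.6,3.8,26.6],[-10.6,4.2,29.4],[-11,4.3,30.5],[-11,4.3,30.5]]}}

```text
t: 16.35
ee_pos: [504.7, 13.8, 59.7]
tcp_rot: [3.14, -0.697, 0.082]
ft_force: [-0.6, -0.8, 0.1]
opening: 85.4
```

```bash
python3 - <<'E'
from h import *
from cell import readout, viewer
import cv2
o=readout.observe();c=viewer.get_calibration('wrist')
im=viewer.snapshot('wrist')[:,:,::-1]; cv2.imwrite("pics/w11.png",im)
print(o['ee_pos'],o['tcp_rot'],o['ft_force'],o['qpos'])
for x,y,z in((-131,-87.5,24),(-131,87.5,24),(-65,-115.5,0),(-65,115.5,0)): print(proj(c,BAY+x*EX+y*EY+z*EZ))
path(inter(BAY-160*EX+[0,0,9],mku(50),6))
E
```

```text
[504.73883393  13.847254    59.70277052] [ 3.14001132 -0.69703435  0.08202206] [-0.62047875 -0.79704112  0.0673452 ] [-0.35081962  0.45312701  2.1713939   2.01694469  0.30143517 -0.80470849]
[382.84072608 182.78460233]
[126.50699788 180.97235205]
[394.22725114 119.21701283]
[115.34713025 117.38313765]
t 16.4 [504.49715919  13.70777305  59.86439907]
[[-0.0011, 0.0001, 0.004], [-0.0038, 0.0003, 0.014], [-0.0074, 0.0005, 0.027], [-0.011, 0.0007, 0.0399], [-0.0137, 0.0009, 0.0499], [-0.0148, 0.001, 0.0539]]
[[-0.0, 0.0, 0.0], [-0.1, 0.0, 0.1], [-0.1, 0.0, 0.2], [-0.2, 0.0, 0.3], [-0.2, 0.1, 0.4], [-0.2, 0.1, 0.4]]
```

View pics/w11.png

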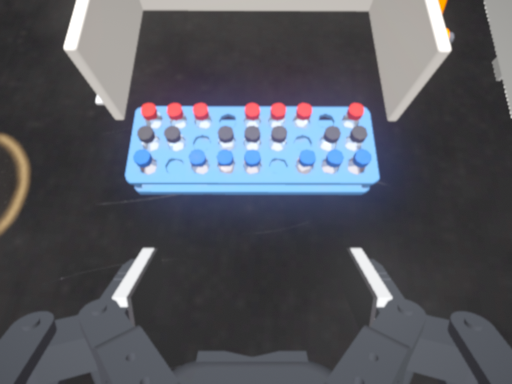

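```bash
python3 - <<'E'
from h import *
path(inter(BAY-165*EX+[0,0,10],mku(35),9))
E
```

```text
t 16.4 [504.49715919  13.70777305  59.86439907]
[[-0.0006, 0.0, 0.0017], [-0.0023, 0.0001, 0.0063], [-0.0047, 0.0002, 0.0129], [-0.0075, 0.0004, 0.0208], [-0.0105, 0.0006, 0.0291], [-0.0134, 0.0007, 0.037], [-0.0158, 0.0008, 0.0436], [-0.0174, 0.0009, 0.0482], [-0.018, 0.0009, 0.0499]]
[[-0.0, 0.5, 0.0], [-0.0, 1.9, 0.0], [-0.1, 3.9, 0.1], [-0.1, 6.3, 0.2], [-0.2, 8.8, 0.2], [-0.2, 11.2, 0.3], [-0.2, 13.2, 0.3], [-0.3, 14.5, 0.4], [-0.3, 15.1, 0.4]]
```

Emit:
{"method": "drive_tool", "body": {"linear": [[-0.0005,0,0.0015],[-0.002,0,0.006],[-0.0045,0,0.013],[-0.0075,0.0005,0.021],[-0.0105,0.0005,0.029],[-0.0135,0.001,0.037],[-0.016,0.001,0.0435],[-0.0175,0.001,0.048],[-0.018,0.001,0.05],[-0.018,0.001,0.05]], "delta_rot": [[0,0.5,0],[0,2,0],[-0.1,4,0.1],[-0.1,6.3,0.2],[-0.2,8.8,0.2],[-0.2,11.2,0.3],[-0.2,13.2,0.3],[-0.3,14.5,0.4],[-0.3,15,0.4],[-0.3,15,0.4]]}}

```text
t: 17.4
ee_pos: [522.1, 13.9, 9.5]
tcp_rot: [-3.139, -0.958, 0.069]
ft_force: [0.3, 0.8, 0.4]
opening: 84.8
```

```bash
python3 - <<'E'
from h import *
from cell import readout, viewer
import cv2
o=readout.observe();c=viewer.get_calibration('wrist')
im=viewer.snapshot('wrist')[:,:,::-1]; cv2.imwrite("pics/w12.png",im)
print(o['ee_pos'],o['tcp_rot'],o['ft_force'],o['qpos'])
for x,y,z in((-131,-87.5,24),(-131,87.5,24),(-65,-115.5,0),(-65,115.5,0)): print(proj(c,BAY+x*EX+y*EY+z*EZ))
path([(BAY+x*EX+[0,0,10],mku(35)) for x in (-158,-148,-138,-128,-118,-108,-98,-88,-78,-68,-60,-55)])
E
```

```text
[522.08412939  13.88481821   9.53390194] [-3.13893866 -0.95781355  0.06863089] [0.26658355 0.77579678 0.38782774] [-0.39008683  0.77846854  2.32091209  2.66566538  0.92015891 -1.54528959]
[412.64316042 179.63398821]
[ 91.50030316 180.79303133]
[410.25300675 126.68832024]
[ 93.40236787 127.85679304]
t 17.45 [522.02205585  13.85733974   9.89036372]
[[0.0045, -0.0003, 0.0063], [0.0103, -0.0003, 0.0144], [0.016, -0.0003, 0.0226], [0.0218, -0.0003, 0.0308], [0.0275, -0.0004, 0.039], [0.0333, -0.0004, 0.0472], [0.0391, -0.0004, 0.0553], [0.0448, -0.0004, 0.0635], [0.0506, -0.0005, 0.0717], [0.0563, -0.0005, 0.0799], [0.0609, -0.0005, 0.0864], [0.0638, -0.0005, 0.0905]]
[[0.1, 0.1, -0.1], [0.1, 0.1, -0.1], [0.1, 0.1, -0.1], [0.1, 0.1, -0.1], [0.1, 0.1, -0.1], [0.1, 0.1, -0.1], [0.1, 0.1, -0.1], [0.1, 0.1, -0.1], [0.1, 0.1, -0.1], [0.1, 0.1, -0.1], [0.1, 0.1, -0.1], [0.1, 0.1, -0.1]]
```

View pics/w12.png

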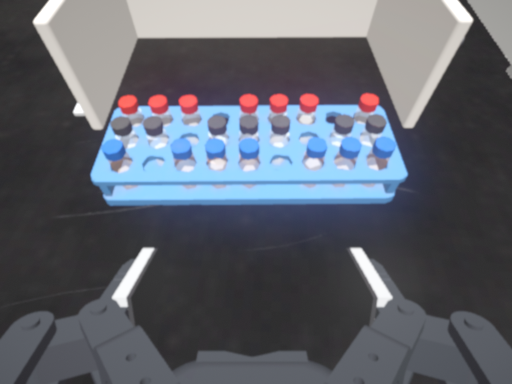

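Emit:
{"method": "drive_tool", "body": {"linear": [[0.004,0,0.006],[0.01,0,0.0145],[0.016,0,0.0225],[0.022,0,0.031],[0.0275,0,0.039],[0.0335,0,0.047],[0.039,0,0.0555],[0.045,0,0.0635],[0.0505,0,0.0715],[0.0565,0,0.08],[0.061,0,0.0865],[0.064,0,0.0905]], "delta_rot": [[0,0,0],[0,0,0],[0,0,0],[0,0,0],[0,0,0],[0,0,0],[0,0,0],[0,0,0],[0,0,0],[0,0,0],[0,0,0],[0,0,0]]}}

```text
t: 18.65
ee_pos: [633.3, 21.5, 10.6]
tcp_rot: [-3.14, -0.959, 0.069]
ft_force: [-4.2, -0.3, 5.4]
opening: 85.4
```

```bash
python3 - <<'E'
from h import *
from cell import readout, viewer
import cv2
o=readout.observe();c=viewer.get_calibration('wrist')
im=viewer.snapshot('wrist')[:,:,::-1]; cv2.imwrite("pics/w13.png",im)
print(o['ee_pos'],o['tcp_rot'],o['ft_force'],o['qpos'])
print([float(np.dot(o['ee_pos']-BAY,e)) for e in (EX,EY)])
for x,y,z in((-65,-115.5,0),(-65,115.5,0),(-55,-87.5,24),(-55,87.5,24)): print(proj(c,BAY+x*EX+y*EY+z*EZ))
path([(BAY+x*EX+[0,0,10],mku(35)) for x in (-50,-45,-40,-35,-31,-29)])
E
```

```text
[633.25101593  21.4873671   10.56715425] [-3.14049885 -0.95894912  0.06873467] [-4.18311671 -0.34254626  5.41273853] [-0.26554778  0.75302098  1.99584459  2.64222677  0.59801563 -1.34423265]
[-54.24875123236312, -0.7580092222398741]
[471.24303857 277.17233072]
[ 31.26288406 279.06603987]
[432.67539891 239.68496382]
[ 69.55666747 241.20605504]
t 18.7 [633.72511349  21.47047887  10.66870703]
[[0.0016, -0.0008, 0.0035], [0.0045, -0.0008, 0.0076], [0.0074, -0.0009, 0.0117], [0.0102, -0.0009, 0.0158], [0.0125, -0.0009, 0.019], [0.0137, -0.0009, 0.0207]]
[[0.1, 0.0, -0.1], [0.1, 0.0, -0.1], [0.1, 0.0, -0.1], [0.1, 0.0, -0.1], [0.1, 0.0, -0.1], [0.1, 0.0, -0.1]]
```

View pics/w13.png

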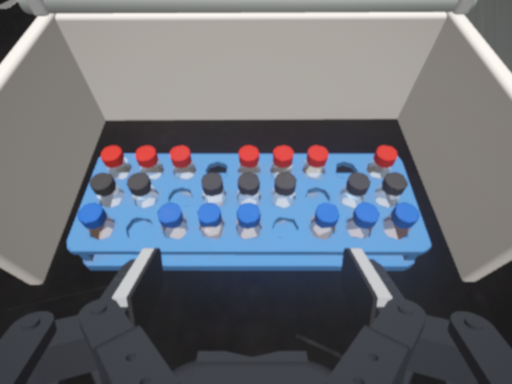

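Emit:
{"method": "drive_tool", "body": {"linear": [[0.002,-0.001,0.0035],[0.0045,-0.001,0.0075],[0.0075,-0.001,0.0115],[0.01,-0.001,0.016],[0.0125,-0.001,0.019],[0.0145,-0.001,0.0215],[0.0145,-0.001,0.0215]], "delta_rot": [[0,0,0],[0,0,0],[0,0,0],[0,0,0],[0,0,0],[0,0,0],[0,0,0]]}}

```text
t: 19.4
ee_pos: [658.7, 24.2, 10.3]
tcp_rot: [-3.141, -0.96, 0.069]
ft_force: [-2.4, 0.1, 5.4]
opening: 85.5
```

```bash
python3 - <<'E'
from h import *
from cell import readout, viewer
import cv2
np.set_printoptions(precision=1,suppress=True)
o=readout.observe();c=viewer.get_calibration('wrist')
im=viewer.snapshot('wrist')[:,:,::-1]; cv2.imwrite("pics/w14.png",im)
print(o['ee_pos'],o['tcp_rot'],o['ft_force'],o['qpos'])
print([float(np.dot(o['ee_pos']-BAY,e)) for e in (EX,EY)])
import pickle;pickle.dump((o,c),open('w14.pkl','wb'))
path([(BAY+x*EX+[0,0,10],mku(35)) for x in (-40,-100,-160)])
E
```

```text
[658.7  24.2  10.3] [-3.1 -1.   0.1] [-2.4  0.1  5.4] [-0.2  0.8  1.9  2.6  0.5 -1.3]
[-28.693852816244213, 0.13258297134210598]
t 19.45 [658.5  24.3  10.1]
[[-0.0065, 0.0002, -0.0091], [-0.041, 0.0004, -0.0582], [-0.0754, 0.0006, -0.1073]]
[[0.1, 0.0, -0.1], [0.1, 0.0, -0.1], [0.1, 0.0, -0.1]]
```

View pics/w14.png

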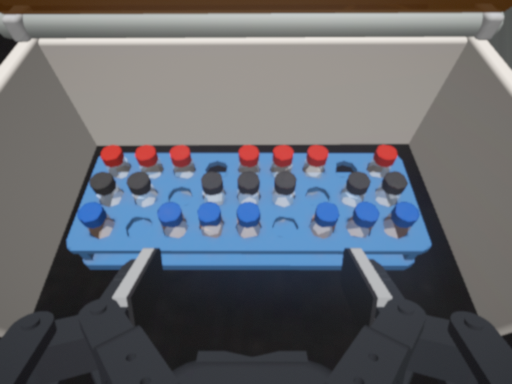

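```bash
python3 - <<'E'
from h import *
import pickle
np.set_printoptions(precision=1,suppress=True)
o,c=pickle.load(open('w14.pkl','rb'))
for p in ((69,250),(430,250),(100,152),(402,153)):
    q=plane(c,*p,24)-BAY; print(q@EX,q@EY)
for p in ((97,144),(412,144)): q=plane(c,*p,0)-BAY; print('back',q@EX,q@EY)
E
```

```text
-34.15913951965005 86.97003130431592
-34.92862106094005 -83.33814862669469
27.678933319661283 89.53460988683025
25.972019370319174 -87.39222013909249
back 56.81753744087258 109.13048960657432
back 55.6435146082122 -112.04680798398014
```

Emit:
{"method": "drive_tool", "body": {"linear": [[-0.003,0,-0.004],[-0.0095,0,-0.014],[-0.022,0,-0.031],[-0.041,0,-0.058],[-0.056,0,-0.085],[-0.056,0,-0.115],[-0.045,0,-0.145],[-0.035,0,-0.165]], "delta_rot": [[0,0,0],[0,0,0],[0,0,0],[0,0,0],[0,0,0],[0,0,0],[0,0,0],[0,0,0]], "claw": -1}}

```text
t: 20.25
ee_pos: [501.4, 13.5, 75.7]
tcp_rot: [-3.138, -0.954, 0.066]
ft_force: [0.1, 0.0, -0.2]
opening: 85.2
```

```bash
python3 - <<'E'
from h import *
from cell import readout
o=readout.observe();print(o['qpos'],R(o['tcp_rot']))
p,M=lipose(.93,dn=-8,dz=-90);print(p)
path(inter(p,M,12))
E
```

```text
[-0.41863028  0.54240246  2.34124493  2.5322004   0.73333603 -1.38842113] [[ 0.57709606  0.06878128  0.8137747 ]
 [ 0.03816858 -0.9976298   0.05725334]
 [ 0.81578385 -0.00198006 -0.57835351]]
[595.96707218  19.52082762 258.53764298]
t 20.25 [501.38624565  13.50002134  75.71564424]
[[0.004, 0.0, -0.0006], [0.0151, 0.0, -0.0021], [0.0319, 0.0, -0.0044], [0.0529, 0.0, -0.0074], [0.0767, 0.0001, -0.0107], [0.102, 0.0001, -0.0142], [0.1272, 0.0001, -0.0177], [0.1511, 0.0001, -0.0211], [0.1721, 0.0001, -0.024], [0.1888, 0.0001, -0.0263], [0.1999, 0.0001, -0.0279], [0.204, 0.0001, -0.0284]]
[[0.0, -0.5, -0.0], [0.0, -1.8, -0.0], [0.0, -3.8, -0.0], [0.0, -6.3, -0.1], [0.0, -9.2, -0.1], [0.0, -12.2, -0.1], [0.0, -15.2, -0.2], [0.1, -18.1, -0.2], [0.1, -20.6, -0.2], [0.1, -22.6, -0.2], [0.1, -23.9, -0.2], [0.1, -24.4, -0.3]]
```

Emit:
{"method": "drive_tool", "body": {"linear": [[0.004,0,-0.001],[0.015,0,-0.002],[0.032,0,-0.0045],[0.053,0,-0.0075],[0.0765,0,-0.0105],[0.102,0,-0.014],[0.127,0,-0.018],[0.151,0,-0.021],[0.172,0,-0.024],[0.189,0,-0.0265],[0.2,0,-0.028],[0.204,0,-0.0285]], "delta_rot": [[0,-0.5,0],[0,-1.8,0],[0,-3.8,0],[0,-6.3,-0.1],[0,-9.2,-0.1],[0,-12.2,-0.1],[0,-15.2,-0.2],[0,-18.1,-0.2],[0,-20.6,-0.2],[0,-22.6,-0.2],[0,-23.9,-0.2],[0,-24.4,-0.3]], "claw": 1}}

```text
t: 21.45
ee_pos: [577.9, 45.1, 208.0]
tcp_rot: [-3.069, -0.615, 0.104]
ft_force: [-0.3, 1.0, -0.7]
opening: -0.2
```

```bash
python3 - <<'E'
from h import *
from cell import readout, viewer
import cv2,pickle
np.set_printoptions(precision=3,suppress=True)
o=readout.observe();c=viewer.get_calibration('wrist')
im=viewer.snapshot('wrist')[:,:,::-1]; cv2.imwrite("pics/w15.png",im)
print(o['ee_pos'],o['tcp_rot'],o['qpos'],o['opening'])
for t in (.72,.9,.965,1.03):
    print(t,[proj(c,HINGE-155*np.cos(t)*EX+155*np.sin(t)*EZ+q*116*EY) for q in(-1,1)])
p,M=lipose(.93,dn=-8);path(inter(p,M,6))
E
```

```text
[577.905  45.117 207.973] [-3.069 -0.615  0.104] [-0.249  0.253  1.722  0.454  0.655  0.904] -0.20833803311328228
0.72 [array([499.678, 182.403]), array([124.752, 163.937])]
0.9 [array([518.43, 137.75]), array([116.785, 122.244])]
0.965 [array([524.325, 119.457]), array([114.642, 105.411])]
1.03 [array([529.558, 100.318]), array([112.98 ,  87.911])]
t 21.5 [581.678  43.292 213.467]
[[0.002, 0.0022, 0.0043], [0.0071, 0.0079, 0.015], [0.0138, 0.0152, 0.029], [0.0204, 0.0225, 0.0429], [0.0255, 0.0281, 0.0536], [0.0275, 0.0304, 0.0579]]
[[-0.3, -0.4, 0.1], [-1.2, -1.3, 0.4], [-2.4, -2.6, 0.8], [-3.5, -3.9, 1.2], [-4.4, -4.8, 1.5], [-4.7, -5.2, 1.6]]
```

View pics/w15.png

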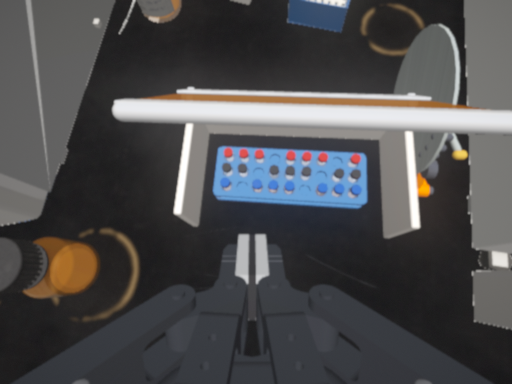

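```bash
python3 - <<'E'
from h import *
p,M=lipose(.93,dn=-8,dz=-80);path(inter(p,M,6))
E
```

```text
t 21.5 [581.67774235  43.29190881 213.4665601 ]
[[0.0026, 0.0018, -0.0016], [0.009, 0.0062, -0.0056], [0.0174, 0.0119, -0.0107], [0.0258, 0.0177, -0.0159], [0.0323, 0.0221, -0.0199], [0.0349, 0.0239, -0.0215]]
[[-0.3, -0.4, 0.1], [-1.2, -1.3, 0.4], [-2.4, -2.6, 0.8], [-3.5, -3.9, 1.2], [-4.4, -4.8, 1.5], [-4.7, -5.2, 1.6]]
```

Emit:
{"method": "drive_tool", "body": {"linear": [[0.003,0.002,-0.002],[0.009,0.006,-0.0055],[0.0175,0.012,-0.0105],[0.026,0.0175,-0.016],[0.0325,0.022,-0.02],[0.035,0.024,-0.0215],[0.035,0.024,-0.0215],[0.035,0.024,-0.0215]], "delta_rot": [[-0.3,-0.4,0.1],[-1.2,-1.3,0.4],[-2.4,-2.6,0.8],[-3.5,-3.9,1.2],[-4.4,-4.8,1.5],[-4.7,-5.2,1.6],[-4.7,-5.2,1.6],[-4.7,-5.2,1.6]]}}

```text
t: 22.3
ee_pos: [597.8, 22.1, 244.0]
tcp_rot: [-3.133, -0.527, 0.077]
ft_force: [0.1, -0.4, 0.1]
opening: -0.0
```

```bash
python3 - <<'E'
from h import *
from cell import readout
o=readout.observe();print(o['qpos'],o['tcp_rot'])
p,M=lipose(.93,dn=-8,dz=-80);print(p)
p,M=lipose(.93,dn=-8);path(inter(p,M,7))
E
```

```text
[-0.23194398  0.25857053  1.55014063  0.21769157  0.84072384  1.15525486] [-3.13296953 -0.52712511  0.07651003]
[600.99767297  19.8887152  249.90296206]
t 22.3 [597.8145148   22.11192868 244.03300281]
[[0.0003, 0.0002, 0.0042], [0.0011, 0.0006, 0.0151], [0.0022, 0.0013, 0.0301], [0.0034, 0.002, 0.0463], [0.0045, 0.0026, 0.0613], [0.0054, 0.0031, 0.0722], [0.0057, 0.0033, 0.0764]]
[[-0.0, 0.0, 0.0], [-0.1, 0.0, 0.0], [-0.2, 0.0, 0.1], [-0.4, 0.1, 0.1], [-0.5, 0.1, 0.1], [-0.6, 0.1, 0.2], [-0.6, 0.1, 0.2]]
```

Emit:
{"method": "drive_tool", "body": {"linear": [[0,0,0.004],[0.001,0.001,0.015],[0.002,0.001,0.03],[0.003,0.002,0.046],[0.0035,0.0025,0.061],[0.004,0.003,0.072],[0.004,0.003,0.0765],[0.004,0.003,0.0765]], "delta_rot": [[0,0,0],[-0.1,0,0],[-0.2,0,0],[-0.4,0,0.1],[-0.5,0,0.1],[-0.6,0,0.2],[-0.6,0,0.2],[-0.6,0,0.2]]}}

```text
t: 23.1
ee_pos: [640.7, 22.7, 180.3]
tcp_rot: [3.141, -0.527, 0.072]
ft_force: [0.3, 0.3, -0.3]
opening: -0.4
```

```bash
python3 - <<'E'
from h import *
from cell import readout, viewer
import cv2
o=readout.observe();c=viewer.get_calibration('wrist')
im=viewer.snapshot('wrist')[:,:,::-1]; cv2.imwrite("pics/w16.png",im)
print(o['ee_pos'],lipose(.93,dn=-8)[0],o['qpos'],o['ft_force'])
for t in (.9,.965,1.03): print(t,proj(c,HINGE-155*np.cos(t)*EX+155*np.sin(t)*EZ))
path([lipose(t) for t in np.linspace(.95,1.39,12)])
print(lipose(1.39)[0])
E
```

```text
[640.65825826  22.72752575 180.29531794] [641.24247924  22.83181584 180.82551476] [-0.20530283  0.39729009  1.54243353  0.21416951  0.70240092  1.16476467] [ 0.31419569  0.29737709 -0.30204518]
0.9 [252.82963244 226.44927262]
0.965 [252.83478789 206.88794353]
1.03 [252.83430383 185.43526844]
t 23.15 [640.64707101  22.70008011 181.04561336]
[[0.0113, -0.0001, -0.0], [0.0172, -0.0001, -0.0008], [0.0231, -0.0001, -0.0014], [0.029, -0.0001, -0.0017], [0.0348, -0.0001, -0.0018], [0.0407, -0.0001, -0.0016], [0.0466, -0.0001, -0.0012], [0.0524, -0.0001, -0.0006], [0.0582, -0.0001, 0.0003], [0.064, -0.0001, 0.0014], [0.0697, -0.0001, 0.0027], [0.0753, -0.0001, 0.0043]]
[[0.1, -0.6, -0.0], [0.1, -1.8, -0.0], [0.1, -3.0, -0.0], [0.1, -4.2, -0.0], [0.1, -5.4, -0.0], [0.1, -6.5, -0.0], [0.1, -7.7, -0.0], [0.1, -8.9, -0.0], [0.1, -10.1, -0.0], [0.1, -11.3, -0.0], [0.1, -12.5, -0.0], [0.1, -13.7, -0.0]]
[707.64945894  27.6881549  215.28650236]
```

View pics/w16.png

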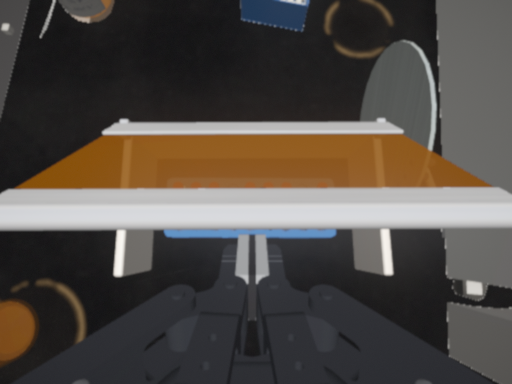

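Emit:
{"method": "drive_tool", "body": {"linear": [[0.0105,0,0],[0.017,0,-0.001],[0.023,0,-0.0015],[0.029,0,-0.0015],[0.035,0,-0.002],[0.0405,0,-0.0015],[0.0465,0,-0.001],[0.0525,0,-0.0005],[0.058,0,0.0005],[0.064,0,0.0015],[0.07,0,0.0025],[0.0755,0,0.0045]], "delta_rot": [[0,-0.6,0],[0,-1.8,0],[0,-3,0],[0,-4.2,0],[0,-5.4,0],[0,-6.5,0],[0,-7.7,0],[0,-8.9,0],[0,-10.1,0],[0,-11.3,0],[0,-12.5,0],[0,-13.7,0]]}}

```text
t: 24.35
ee_pos: [708.0, 27.5, 216.4]
tcp_rot: [3.14, -0.29, 0.072]
ft_force: [0.3, 0.4, 0.6]
opening: 0.3
```

```bash
python3 - <<'E'
from h import *
from cell import readout, viewer
import cv2
o=readout.observe();c=viewer.get_calibration('wrist')
im=viewer.snapshot('wrist')[:,:,::-1]; cv2.imwrite("pics/w17.png",im)
print(o['ee_pos'],lipose(1.39)[0],o['qpos'],o['ft_force'])
for t in (1.35,1.39,1.43): print(t,proj(c,HINGE-155*np.cos(t)*EX+155*np.sin(t)*EZ))
path([lipose(t) for t in (1.4,1.41,1.42,1.43)])
E
```

```text
[707.95784293  27.52496395 216.43702942] [707.64945894  27.6881549  215.28650236] [-0.15060802  0.54920538  1.08501013  0.06583306  1.22462515  1.33461993] [0.28967085 0.37988085 0.64819863]
1.35 [252.58909992 247.1259655 ]
1.39 [252.57778714 234.593951  ]
1.43 [252.56443442 221.61480813]
t 24.4 [708.90055429  27.45368633 216.50259833]
[[-0.0001, -0.0003, 0.0009], [0.0014, -0.0003, 0.001], [0.0028, -0.0003, 0.0011], [0.0043, -0.0003, 0.0013]]
[[0.1, -0.3, -0.0], [0.1, -0.6, -0.0], [0.1, -0.9, -0.0], [0.1, -1.2, -0.0]]
```

View pics/w17.png

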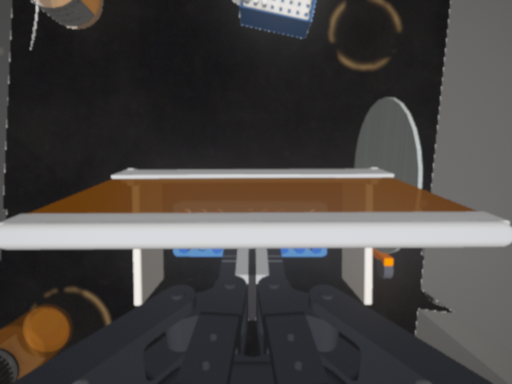

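Emit:
{"method": "drive_tool", "body": {"linear": [[0.001,0,0.001],[0.0025,0,0.001],[0.0035,0,0.001],[0.004,0,0.001],[0.004,0,0.001]], "delta_rot": [[0,-0.3,0],[0,-0.6,0],[0,-0.9,0],[0,-1.1,0],[0,-1.1,0]]}}

```text
t: 24.9
ee_pos: [712.0, 27.8, 215.6]
tcp_rot: [3.141, -0.27, 0.072]
ft_force: [-0.5, 0.2, -0.0]
opening: -0.2
```

```bash
python3 - <<'E'
from h import *
from cell import readout, viewer
import cv2
o=readout.observe();c=viewer.get_calibration('wrist')
im=viewer.snapshot('wrist')[:,:,::-1]; cv2.imwrite("pics/w18.png",im[150:330])
t=viewer.snapshot('top')[:,:,::-1]; cv2.imwrite("pics/t18.png",cv2.resize(t[120:210,210:310],None,fx=6,fy=6,interpolation=cv2.INTER_CUBIC))
print(o['ee_pos'],o['ft_force'])
for t in (1.39,1.43): print(t,proj(c,HINGE-155*np.cos(t)*EX+155*np.sin(t)*EZ))
path([lipose(t) for t in np.linspace(1.42,.95,12)])
E
```

```text
[711.99937968  27.82024275 215.59263704] [-0.51248692  0.19479708 -0.02772347]
1.39 [252.59353263 244.65936959]
1.43 [252.58112535 231.79268316]
t 25.0 [711.91757324  27.8134194  215.54074005]
[[0.0002, -0.0002, -0.0007], [-0.006, -0.0002, -0.0009], [-0.0123, -0.0002, -0.001], [-0.0185, -0.0002, -0.0007], [-0.0248, -0.0002, -0.0001], [-0.031, -0.0002, 0.0007], [-0.0371, -0.0002, 0.0018], [-0.0433, -0.0002, 0.0031], [-0.0494, -0.0002, 0.0048], [-0.0554, -0.0002, 0.0067], [-0.0613, -0.0002, 0.0088], [-0.0671, -0.0002, 0.0113]]
[[0.1, 0.2, -0.0], [0.1, 1.5, -0.0], [0.1, 2.7, -0.0], [0.1, 4.0, -0.0], [0.1, 5.3, -0.0], [0.1, 6.6, -0.0], [0.1, 7.8, -0.0], [0.1, 9.1, -0.0], [0.1, 10.4, -0.0], [0.1, 11.7, -0.0], [0.1, 12.9, -0.0], [0.1, 14.2, -0.0]]
```

View pics/w18.png

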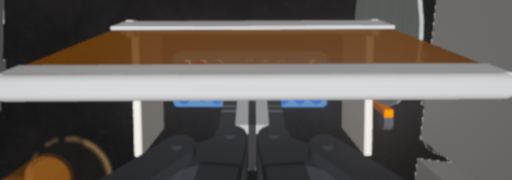

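View pics/t18.png

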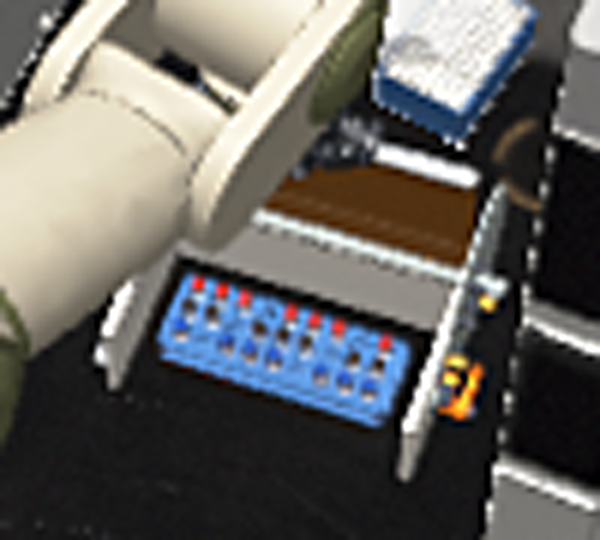

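Emit:
{"method": "drive_tool", "body": {"linear": [[0,0,-0.0005],[-0.006,0,-0.001],[-0.0125,0,-0.001],[-0.0185,0,-0.0005],[-0.025,0,0],[-0.031,0,0.0005],[-0.037,0,0.002],[-0.0435,0,0.003],[-0.0495,0,0.005],[-0.0555,0,0.0065],[-0.0615,0,0.009],[-0.067,0,0.0115]], "delta_rot": [[0,0.2,0],[0,1.5,0],[0,2.7,0],[0,4,0],[0,5.3,0],[0,6.6,0],[0,7.8,0],[0,9.1,0],[0,10.4,0],[0,11.7,0],[0,12.9,0],[0,14.2,0]]}}

```text
t: 26.2
ee_pos: [650.2, 23.4, 186.5]
tcp_rot: [3.14, -0.519, 0.072]
ft_force: [-0.3, -0.3, -0.3]
opening: 0.1
```

```bash
python3 - <<'E'
from h import *
from cell import readout, viewer
import cv2
o=readout.observe();c=viewer.get_calibration('wrist')
im=viewer.snapshot('wrist')[:,:,::-1]; cv2.imwrite("pics/w19.png",im)
print(o['ee_pos'],lipose(.95)[0],o['ft_force'],o['qpos'])
for t in (.9,.95,.965,1.0): print(t,proj(c,HINGE-155*np.cos(t)*EX+155*np.sin(t)*EZ))
path([lipose(t) for t in np.linspace(.92,.5,12)])
E
```

```text
[650.17910814  23.3891441  186.53290789] [650.39666871  23.50126125 186.75899292] [-0.34164109 -0.33409702 -0.28353687] [-0.19898315  0.40693106  1.50097354  0.19682718  0.7398805   1.18751867]
0.9 [252.70979489 248.34014935]
0.95 [252.71351992 234.51016101]
0.965 [252.71400111 230.13591721]
1.0 [252.71392446 219.54052794]
t 26.25 [648.92254364  23.53372138 185.34815496]
[[-0.0024, 0.0001, 0.0003], [-0.0079, 0.0001, 0.0015], [-0.0134, 0.0001, 0.003], [-0.0188, 0.0001, 0.0046], [-0.0242, 0.0001, 0.0065], [-0.0295, 0.0001, 0.0086], [-0.0347, 0.0002, 0.0109], [-0.0398, 0.0002, 0.0134], [-0.0449, 0.0002, 0.0161], [-0.0498, 0.0002, 0.0189], [-0.0546, 0.0002, 0.022], [-0.0593, 0.0002, 0.0253]]
[[0.1, 0.9, -0.0], [0.1, 2.1, -0.0], [0.1, 3.2, -0.0], [0.1, 4.3, -0.0], [0.1, 5.5, -0.0], [0.1, 6.6, -0.0], [0.1, 7.8, -0.0], [0.1, 8.9, -0.0], [0.1, 10.0, -0.0], [0.1, 11.2, -0.0], [0.1, 12.3, -0.0], [0.1, 13.4, -0.0]]
```

View pics/w19.png

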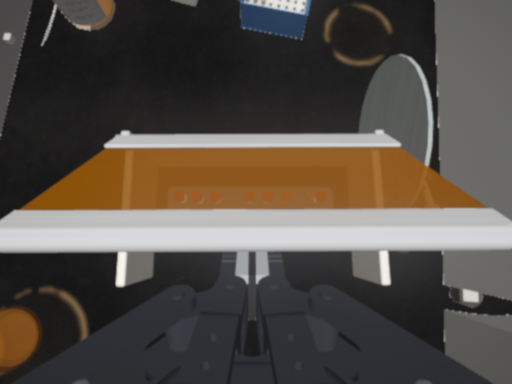

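```bash
python3 - <<'E'
from h import *
path([lipose(t,a=62) for t in np.linspace(.92,.55,12)])
E
```

```text
t 26.25 [648.92254364  23.53372138 185.34815496]
[[-0.0031, 0.0001, -0.0005], [-0.0083, 0.0001, 0.0003], [-0.0134, 0.0001, 0.0013], [-0.0185, 0.0001, 0.0024], [-0.0235, 0.0002, 0.0037], [-0.0285, 0.0002, 0.0052], [-0.0335, 0.0002, 0.0068], [-0.0384, 0.0002, 0.0086], [-0.0432, 0.0002, 0.0105], [-0.048, 0.0002, 0.0127], [-0.0527, 0.0002, 0.0149], [-0.0573, 0.0002, 0.0174]]
[[0.1, -1.7, -0.0], [0.1, -1.7, -0.0], [0.1, -1.7, -0.0], [0.1, -1.7, -0.0], [0.1, -1.7, -0.0], [0.1, -1.7, -0.0], [0.1, -1.7, -0.0], [0.1, -1.7, -0.0], [0.1, -1.7, -0.0], [0.1, -1.7, -0.0], [0.1, -1.7, -0.0], [0.1, -1.7, -0.0]]
```

First five rows, down to θ≈0.79, to check that the pawl lets the board pass the top notch.

Emit:
{"method": "drive_tool", "body": {"linear": [[-0.003,0,-0.0005],[-0.0085,0,0.0005],[-0.0135,0,0.0015],[-0.0185,0,0.0025],[-0.0235,0,0.0035]], "delta_rot": [[0,-0.8,0],[0,-1.7,0],[0,-1.7,0],[0,-1.7,0],[0,-1.7,0]]}}

```text
t: 26.75
ee_pos: [631.7, 22.0, 171.4]
tcp_rot: [3.141, -0.488, 0.072]
ft_force: [-0.4, 0.2, -1.4]
opening: -0.2
```

```bash
python3 - <<'E'
from h import *
from cell import readout, viewer
import cv2
o=readout.observe();c=viewer.get_calibration('wrist')
im=viewer.snapshot('wrist')[:,:,::-1]; cv2.imwrite("pics/w20.png",im)
print(o['ee_pos'],o['ft_force'],o['qpos'])
for t in (.7,.75,.8,.85,.965): print(t,proj(c,HINGE-155*np.cos(t)*EX+155*np.sin(t)*EZ))
path([lipose(t,a=62) for t in np.linspace(.76,.4,12)])
E
```

```text
[631.66152127  22.0321304  171.4029496 ] [-0.35350478  0.159764   -1.39596453] [-0.20533228  0.40170414  1.5485569   0.19293517  0.72823128  1.17932745]
0.7 [252.69999402 256.51602867]
0.75 [252.7160406  246.08755307]
0.8 [252.73005166 234.29594676]
0.85 [252.74169088 221.11450068]
0.965 [252.75759775 185.54345787]
t 26.8 [630.89319784  22.08449281 170.71498997]
[[-0.0043, 0.0, 0.0011], [-0.0091, 0.0, 0.0028], [-0.0138, 0.0, 0.0047], [-0.0185, 0.0, 0.0067], [-0.0231, 0.0, 0.0088], [-0.0276, 0.0, 0.0112], [-0.032, 0.0, 0.0136], [-0.0364, 0.0, 0.0162], [-0.0407, 0.0, 0.0189], [-0.0449, 0.0, 0.0218], [-0.0489, 0.0, 0.0248], [-0.0529, 0.0, 0.028]]
[[0.1, 0.1, -0.0], [0.1, 0.1, -0.0], [0.1, 0.1, -0.0], [0.1, 0.1, -0.0], [0.1, 0.1, -0.0], [0.1, 0.1, -0.0], [0.1, 0.1, -0.0], [0.1, 0.1, -0.0], [0.1, 0.1, -0.0], [0.1, 0.1, -0.0], [0.1, 0.1, -0.0], [0.1, 0.1, -0.0]]
```

View pics/w20.png

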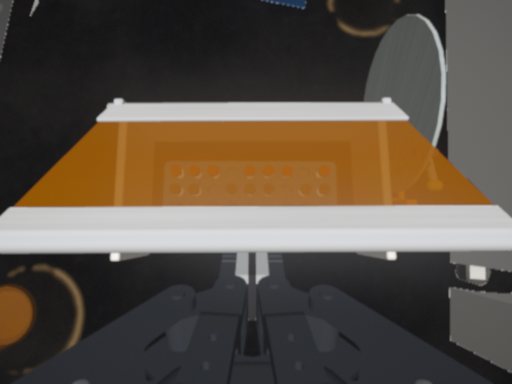

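Bar row ≈231 gives θ≈0.81. That is below the top notch and carried by the fingers, so the pawl is out. Lowering continues.

Emit:
{"method": "drive_tool", "body": {"linear": [[-0.0045,0,0.001],[-0.009,0,0.003],[-0.014,0,0.0045],[-0.0185,0,0.0065],[-0.023,0,0.009],[-0.0275,0,0.011],[-0.032,0,0.0135],[-0.0365,0,0.016],[-0.0405,0,0.019],[-0.045,0,0.022],[-0.049,0,0.025],[-0.053,0,0.028]], "delta_rot": [[0,0,0],[0,0,0],[0,0,0],[0,0,0],[0,0,0],[0,0,0],[0,0,0],[0,0,0],[0,0,0],[0,0,0],[0,0,0],[0,0,0]]}}

```text
t: 28.0
ee_pos: [598.1, 19.5, 121.8]
tcp_rot: [3.141, -0.488, 0.072]
ft_force: [-2.2, -1.0, -0.3]
opening: -0.2
```

```bash
python3 - <<'E'
from h import *
from cell import readout, viewer
import cv2
o=readout.observe();c=viewer.get_calibration('wrist')
im=viewer.snapshot('wrist')[:,:,::-1]; cv2.imwrite("pics/w21.png",im)
print(o['ee_pos'],lipose(.4,a=62)[0],o['tcp_rot'],o['ft_force'],o['qpos'])
for t in (.35,.4,.45,.5): print(t,proj(c,HINGE-155*np.cos(t)*EX+155*np.sin(t)*EZ))
path([lipose(t,a=62) for t in np.linspace(.37,.04,12)])
E
```

```text
[598.12785223  19.53630722 121.80964051] [597.27738088  19.61665042 121.251665  ] [ 3.14055799 -0.48819908  0.07239813] [-2.19018851 -0.9980584  -0.33391601] [-0.22531719  0.41863834  1.70387644  0.25833233  0.56414014  1.08651053]
0.35 [252.6613365  242.83098203]
0.4 [252.69596962 236.89749266]
0.45 [252.73118772 229.55592591]
0.5 [252.76681153 220.65216402]
t 28.05 [597.67541002  19.60353923 121.04437183]
[[-0.0038, -0.0, 0.0026], [-0.0073, -0.0, 0.0057], [-0.0107, -0.0, 0.0089], [-0.0139, -0.0, 0.0122], [-0.0171, -0.0, 0.0156], [-0.0202, -0.0, 0.0191], [-0.0231, -0.0, 0.0227], [-0.026, -0.0001, 0.0263], [-0.0288, -0.0001, 0.0301], [-0.0314, -0.0001, 0.0339], [-0.0339, -0.0001, 0.0378], [-0.0363, -0.0001, 0.0418]]
[[0.1, 0.1, -0.0], [0.1, 0.1, -0.0], [0.1, 0.1, -0.0], [0.1, 0.1, -0.0], [0.1, 0.1, -0.0], [0.1, 0.1, -0.0], [0.1, 0.1, -0.0], [0.1, 0.1, -0.0], [0.1, 0.1, -0.0], [0.1, 0.1, -0.0], [0.1, 0.1, -0.0], [0.1, 0.1, -0.0]]
```

View pics/w21.png

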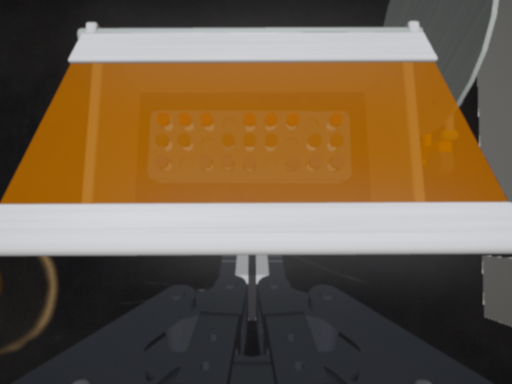

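Emit:
{"method": "drive_tool", "body": {"linear": [[-0.004,0,0.0025],[-0.0075,0,0.0055],[-0.0105,0,0.009],[-0.014,0,0.012],[-0.017,0,0.0155],[-0.02,0,0.019],[-0.023,0,0.0225],[-0.026,0,0.0265],[-0.029,0,0.03],[-0.0315,0,0.034],[-0.034,0,0.038],[-0.0365,0,0.042]], "delta_rot": [[0,0,0],[0,0,0],[0,0,0],[0,0,0],[0,0,0],[0,0,0],[0,0,0],[0,0,0],[0,0,0],[0,0,0],[0,0,0],[0,0,0]]}}

```text
t: 29.25
ee_pos: [585.2, 18.6, 67.1]
tcp_rot: [3.141, -0.487, 0.072]
ft_force: [-6.3, -2.6, -1.2]
opening: -0.3
```

```bash
python3 - <<'E'
from h import *
from cell import readout, viewer
import cv2
o=readout.observe();c=viewer.get_calibration('wrist')
im=viewer.snapshot('wrist')[:,:,::-1]; cv2.imwrite("pics/w22.png",im)
print(o['ee_pos'],lipose(.04,a=62)[0],o['tcp_rot'],o['ft_force'],o['qpos'])
for t in (0,.05,.1): print(t,proj(c,HINGE-155*np.cos(t)*EX+155*np.sin(t)*EZ))
ps=[lipose(t,a=62) for t in (0.02,-.0,-.02,-.04,-.06,-.08,-.1)]
path(ps)
E
```

```text
[585.15425317  18.62989581  67.13761888] [585.19807535  18.73329142  67.09016875] [ 3.14093739 -0.48667119  0.07228859] [-6.34888738 -2.60553053 -1.22327648] [-0.23366464  0.49259943  1.79745048  0.36140322  0.40784281  0.96455678]
0 [252.66374119 235.20553726]
0.05 [252.70917469 234.83684089]
0.1 [252.75782846 233.50296758]
t 29.3 [585.03541203  18.61613418  66.51055785]
[[-0.0011, -0.0001, 0.0023], [-0.0026, -0.0001, 0.005], [-0.004, -0.0001, 0.0077], [-0.0054, -0.0001, 0.0105], [-0.0067, -0.0001, 0.0133], [-0.0079, -0.0001, 0.0162], [-0.0091, -0.0001, 0.019]]
[[0.1, 0.1, -0.0], [0.1, 0.1, -0.0], [0.1, 0.1, -0.0], [0.1, 0.1, -0.0], [0.1, 0.1, -0.0], [0.1, 0.1, -0.0], [0.1, 0.1, -0.0]]
```

View pics/w22.png

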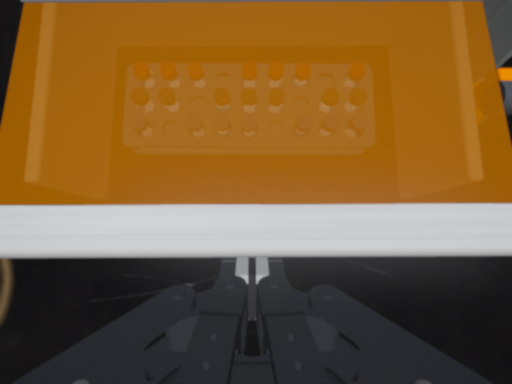

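Emit:
{"method": "drive_tool", "body": {"linear": [[-0.001,0,0.0025],[-0.0025,0,0.005],[-0.004,0,0.0075],[-0.0055,0,0.0105],[-0.0065,0,0.0135],[-0.008,0,0.016],[-0.009,0,0.019],[-0.011,0,0.021],[-0.013,0,0.022],[-0.015,0,0.022]], "delta_rot": [[0,0,0],[0,0,0],[0,0,0],[0,0,0],[0,0,0],[0,0,0],[0,0,0],[0,0,0],[0,0,0],[0,0,0]]}}

```text
t: 30.3
ee_pos: [583.0, 18.4, 41.5]
tcp_rot: [3.14, -0.489, 0.072]
ft_force: [-0.4, 0.8, 0.1]
opening: -0.1
```

```bash
python3 - <<'E'
from h import *
from cell import readout, viewer
import cv2
o=readout.observe();c=viewer.get_calibration('wrist')
im=viewer.snapshot('wrist')[:,:,::-1]; cv2.imwrite("pics/w23.png",im)
s=viewer.snapshot('scene')[:,:,::-1]; cv2.imwrite("pics/s23.png",cv2.resize(s[110:220,200:330],None,fx=5,fy=5,interpolation=cv2.INTER_CUBIC))
print(o['ee_pos'],o['tcp_rot'],o['ft_force'],o['qpos'])
for t in (0,.05,.1): print(t,[proj(c,HINGE-155*np.cos(t)*EX+155*np.sin(t)*EZ+s*EY*116) for s in(-1,1)])
E
```

```text
[583.0395785   18.37606691  41.46343115] [ 3.14041929 -0.48871247  0.07248998] [-0.40673395  0.76401708  0.09510812] [-0.23539084  0.53793536  1.82769818  0.44131153  0.33681013  0.8777304 ]
0 [array([547.68948757, 229.26634693]), array([-42.65668159, 230.20208743])]
0.05 [array([567.0804587 , 228.38719292]), array([-61.95082606, 229.38369605])]
0.1 [array([588.94289611, 226.25480454]), array([-83.70946456, 227.31894147])]
```

View pics/w23.png

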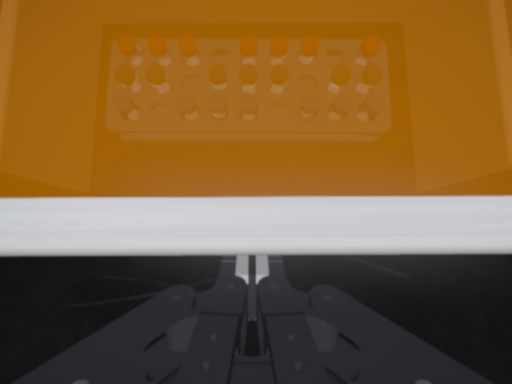

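View pics/s23.png

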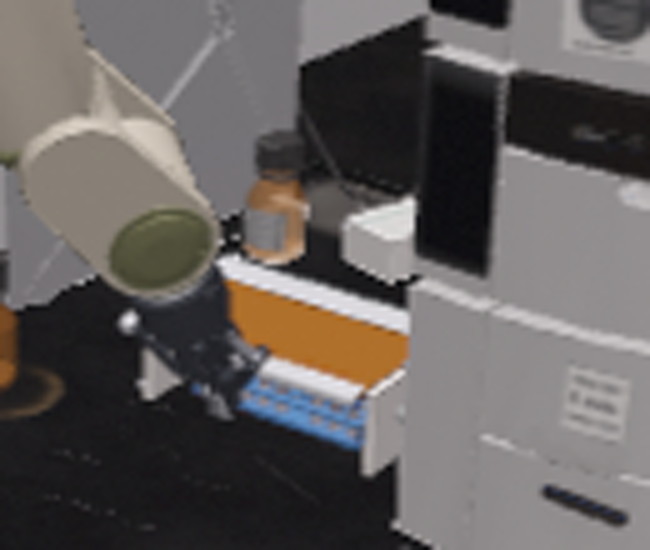

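Emit:
{"method": "drive_tool", "body": {"linear": [[-0.005,0,-0.002],[-0.013,0,-0.007],[-0.022,0,-0.015],[-0.026,0,-0.035],[-0.03,0,-0.06],[-0.034,0,-0.09],[-0.038,0,-0.12],[-0.04,0,-0.14],[-0.04,0,-0.15],[-0.04,0,-0.15]], "delta_rot": [[0,0,0],[0,0,0],[0,0,0],[0,0,0],[0,0,0],[0,0,0],[0,0,0],[0,0,0],[0,0,0],[0,0,0]]}}

```text
t: 31.4
ee_pos: [477.6, 10.8, 156.2]
tcp_rot: [3.14, -0.491, 0.073]
ft_force: [-0.1, -1.1, 0.4]
opening: -0.3
```

```bash
python3 - <<'E'
from h import *
from cell import readout, viewer
import cv2
o=readout.observe();c=viewer.get_calibration('wrist')
im=viewer.snapshot('wrist')[:,:,::-1]; cv2.imwrite("pics/w24.png",im)
s=viewer.snapshot('scene')[:,:,::-1]; cv2.imwrite("pics/s24.png",cv2.resize(s[110:220,200:330],None,fx=5,fy=5,interpolation=cv2.INTER_CUBIC))
print(o['t'],o['ee_pos'],o['tcp_rot'],o['ft_force'],o['qpos'])
for t in (0,.05,.1,.23): print(t,[proj(c,HINGE-155*np.cos(t)*EX+155*np.sin(t)*EZ+s*EY*116) for s in(-1,1)])
E
```

```text
31.4 [477.60293873  10.81199496 156.21035153] [ 3.13963593 -0.49068132  0.07268352] [-0.12555268 -1.05315184  0.4362227 ] [-0.32879958  0.17965327  1.95785021  0.34284812  0.57331736  0.92129562]
0 [array([395.99540108,  99.33626865]), array([107.83752754,  99.71221046])]
0.05 [array([400.46490395,  94.88323346]), array([103.39258592,  95.26624081])]
0.1 [array([405.16736056,  89.67729709]), array([98.71401492, 90.06689342])]
0.23 [array([418.51554589,  72.22639488]), array([85.42345397, 72.62979231])]
```

View pics/w24.png

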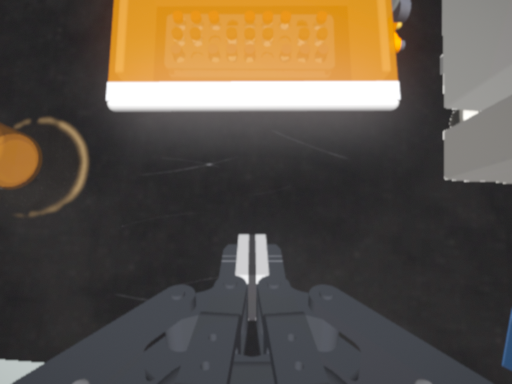

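View pics/s24.png

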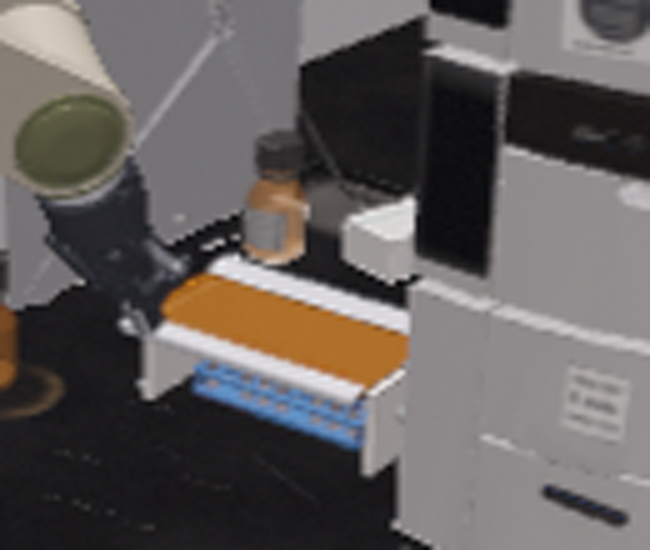

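```bash
python3 - <<'E'
from h import *
from cell import viewer
import cv2
c=viewer.get_calibration('wrist'); im=cv2.imread('pics/w24.png')
print(im[74:116,150].tolist())
for t in (0,.02,.04,.06):
    L=HINGE-155*np.cos(t)*EX+155*np.sin(t)*EZ
    P=np.array([proj(c,L+s*EY*116+6*(np.cos(a)*EX+np.sin(a)*EZ)) for a in np.linspace(0,6.28,60) for s in(-1,0,1)])
    m=P.reshape(60,3,2); print(t,m[:,1,1].min(),m[:,1,1].max(),P[:,0].min(),P[:,0].max(), [proj(c,HINGE+s*EY*115+2.5*EZ) for s in (-1,1)])
t=viewer.snapshot('top')[:,:,::-1]; cv2.imwrite("pics/t24.png",cv2.resize(t[120:210,210:310],None,fx=6,fy=6,interpolation=cv2.INTER_CUBIC))
E
```

```text
[[76, 163, 231], [77, 164, 231], [78, 164, 231], [78, 164, 231], [81, 164, 231], [84, 165, 231], [108, 173, 232], [177, 204, 240], [236, 241, 253], [255, 255, 255], [255, 255, 255], [255, 255, 255], [255, 255, 255], [255, 255, 255], [255, 255, 255], [255, 255, 255], [255, 255, 255], [255, 255, 255], [255, 255, 255], [255, 255, 255], [255, 255, 255], [255, 255, 255], [255, 255, 255], [255, 255, 255], [255, 255, 255], [255, 255, 255], [255, 255, 255], [255, 255, 255], [255, 255, 255], [255, 255, 255], [255, 255, 255], [252, 252, 252], [242, 242, 243], [231, 231, 232], [216, 216, 217], [195, 196, 197], [169, 169, 170], [135, 135, 137], [98, 97, 101], [83, 82, 86], [82, 81, 85], [82, 81, 85]]
0 90.73727063296752 106.29562876569884 103.63550222669636 400.7875506854844 [array([384.36891736, -71.7253534 ]), array([119.37350264, -71.31344679])]
0.02 88.92253289830442 104.69173476129274 101.77313093769722 402.6612488394823 [array([384.36891736, -71.7253534 ]), array([119.37350264, -71.31344679])]
0.04 86.98800646503378 102.97396256451715 99.87003553542554 404.57564654440773 [array([384.36891736, -71.7253534 ]), array([119.37350264, -71.31344679])]
0.06 84.93022104433875 101.13899434481972 97.9256971409349 406.5312553887244 [array([384.36891736, -71.7253534 ]), array([119.37350264, -71.31344679])]
```

View pics/t24.png

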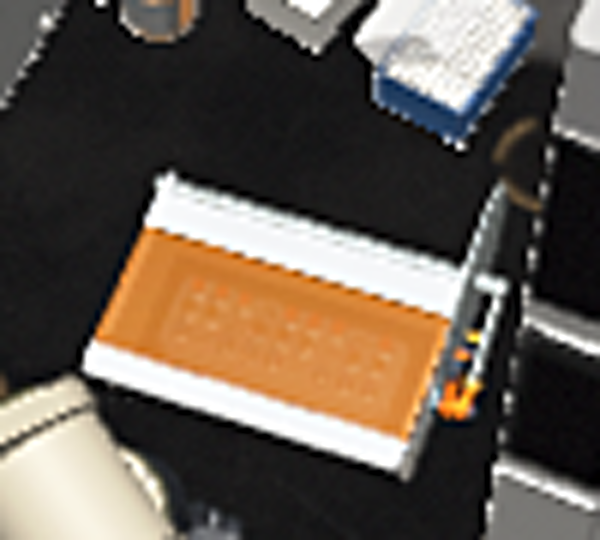

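```bash
python3 - <<'E'
from cell import workorder, readout
print(workorder.job_done()); print(readout.observe()['t'])
E
```

```text
the job is handed in; nothing more can be done
None
the job is handed in; nothing more can be done
```

I handed the job in at about 31.5 s of the 72 s allowed. The rack is in the bay and the shade is shut over it. No verdict is reported, so the readings below are my own.

- **Top notch:** I lifted the shade from about 0.475 rad to about 1.07–1.09 rad on the shut fingertips and let it sink back. It stayed up by itself at about 0.96 rad with the robot clear.
- **Rack:** I carried it to the front of the bay and pushed it in with both open fingers. My last measurement, at the end of the push, put its centre at about bay x −4 mm, y +1.5 mm, square to within about 0.02 rad and flat on the worktop.
- **Release and lowering:** I lifted the shade to about 1.43 rad. The pawl was out, because the board then came down past the top notch with the fingers carrying it. I lowered it slowly all the way to shut.
- **Last checks:** The contact force on the tool was about zero after letting go, and I then moved well clear.
    - **Shade:** One reading disagreed slightly. The bar's centre first suggested about 0.03 rad, but its lower edge and its width in the same picture fit the fully shut position, so I take it as shut.
    - **Pawl:** In the last top view the pawl looks back in; I had only that picture to go on.
    - **Bystanders:** I did not measure their positions at the end. The arm was kept clear of all four, and none looked moved in the views I took.

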